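# Rest a head-heavy probe in balance on its rocking saddle

## Task

Pick the head-heavy probe up off the bench, find its balance point and take hold of it there, and carry it level. Reach in under the fume extractor, lay it with your grip between the two forks of the rocking saddle, and let go so that probe and saddle stay level. Leave the tip cleaner, the sponge tray and the circuit board where they are.

Things in the scene. Friction and masses are not known exactly. Their poses are not given: they have to be found in the camera images.
- probe: Head-heavy probe, 200 mm long, lying on the bench: bare aluminium tube, diameter 26, with a square steel head at one end and a thin square black foot at the other. Origin on the tube axis at mid-length, 24 mm above the bench; x along the tube to the head. 0.6 to 0.75 kg. Ballast locked unseen in the tube: balance point varies from x = -14 to +50 mm; find it by feel or by how things lean.
- stand: Fixed. Base plate 160 x 160 x 12 mm, thin column behind and left of the saddle (x = 82, y = 66 mm, 20 x 24 mm), holding a black fume extractor over the saddle: 160 mm wide in y, x = 18 to 96, z = 305 to 345 mm. It blocks a gripper coming straight down: reach in from -x, tool leaning 20 to 45 degrees. Origin on the bench below the saddle's middle; x away from the open front, y along the saddle.
- seat (a point): Middle of the saddle, where the tube's axis comes to lie, 175 mm above the bench. Two V forks, open upward, stand 25.5 mm either side in y, each 5 mm thick (46 mm free between); V faces slope 45 degrees, ending 3 mm above the seat, 21 mm either side in x. A cross bar joins them 55 mm below. Axes rock with the saddle; level, they equal the stand's. The tube lies along y, head to either side.
- saddle (a joint): Rocking angle of the saddle about the stand's x axis, rad; 0 level, stops at +-0.16, positive when its +y side is up. Pivot 60 mm below the seat, light centring spring: it leans about 0.008 rad for each mm that the balance point of the released probe is off the saddle's middle, heavy side down. More than about 20 mm off, the probe tips out.
- cleaner: Bystander: tip cleaner, a steel pot of brass wool, 86 mm in diameter, 55 mm high, origin under its centre. Leave it alone.
- tray: Bystander: black sponge tray 100 x 75 x 22 mm with a yellow sponge, origin under its centre. Leave it alone.
- board: Bystander: copper-brown circuit board 70 x 90 x 5 mm, origin under its centre. Leave it alone.
- probe_head (a point): Centre of the probe's head, on the axis at probe x = +92 mm: a 48 x 48 mm steel square 16 mm thick (x = 84 to 100), with a round boss 34 mm in diameter and 12 mm long beyond it. The black plastic foot at the other end is also 48 x 48 mm, 6 mm thick (x = -100 to -94). Bare tube between.
Things that resemble listed ones, but are neither listed nor needed, are in the scene too. Of the things that look like the probe, the largest one is meant.

How it is judged (in metres and radians):
On the way, in this order (a step that is already met when the one before it is completed fails the run):
1. the probe is held in the fingers, clear of the bench (origin more than 90 mm up) and level within 7 degrees (height (world z) of probe above 0.09 m and contact force between the fingers and probe above 0.5 N and angle between probe's own x axis and vertical between 1.449 and 1.693 rad), for 0.3 s.
2. the probe lies in the saddle while the fingers still hold it between the forks (contact force between the fingers and probe above 0.5 N and contact force between probe and stand above 0.3 N and y of the grasp point in the frame of stand between -0.02 and 0.02 m and x of probe in the frame of stand between -0.012 and 0.012 m and angle between the x axis of probe and the y axis of stand, either way round below 0.2 rad), for 0.1 s.
At the end, for the whole second after the job is handed in: The probe, released and at rest, lies in both forks of the saddle (tube axis within 6 mm of the seat line and parallel to it within 3.4 degrees), and the saddle is level within 0.07 rad (4 degrees), which means the balance point is within about 8 mm of the saddle's middle (value of joint saddle between -0.07 and 0.07 rad and angle between the x axis of probe and the y axis of seat, either way round below 0.06 rad and x of probe in the frame of seat between -0.006 and 0.006 m and z of probe in the frame of seat between -0.006 and 0.006 m and linear speed of probe below 0.02 m/s and angular speed of probe below 0.1 rad/s); the robot touches nothing.
It fails at once if the probe is tipped more than 20 degrees from level (angle between probe's own x axis and vertical below 1.22 rad or angle between probe's own x axis and vertical above 1.92 rad).
It fails at once if a bystander is moved more than 20 mm (distance of any of cleaner, tray, board from where it was at the start of the episode above 0.02 m).
It also fails if it takes over 58 s, if anything falls off the work surface, if the arm or the gripper's body presses on something with over 40 N, if the wrist force passes 120 N, or if a joint passes its speed limit or range.

## Robot

A 6-joint arm with a two-finger parallel gripper is mounted at the origin on the work surface. World frame = base frame: x ahead of the robot, y to its left, z up, the work surface at z = 0. Lengths are in m, angles in degrees, forces in N, time in s.
With the tool pointing down it reaches from about 0.375 to 0.9 m from the base axis. Payload 3.1 kg.
Tool frame: the origin (TCP) lies on the centre line of the jaws, within the pads' length; the fingertips stand finger_overhang ahead of it and the grasp point (between the pads) lies 5 mm behind it (finger_overhang is the distance from the TCP to the fingertips, in m); z points along the fingers, y is the line along which they close (so a half turn about z gives the same grasp; the last joint's range is limited). The gripper opens to 87 mm and grips with 3 to 60 N. Pads are 19 mm wide; open, the fingers measure 117 mm over their backs; the gripper's body (75 mm by 190 mm) begins 51 mm behind the grasp point.
Start: joints at [62.424, 30.224, 82.088, -0, 67.689, -10.227], TCP at [0.186, 0.597, 0.237] pointing down, gripper open.
Joint ranges: [-176.69, 176.69], [-43.24, 126.21], [12.49, 139.97], [-82, 262], [0, 151.66], [-163.58, 163.58]. Speed limits (degrees/s): [159.86, 159.86, 180, 180, 180, 180].

## Interface

Orientations are given as a 3x3 rotation matrix whose columns are the frame's x, y, z axes.
In Python, from rig import read_state, capture, calibration, hand_in, finger_overhang gives the robot as it stands.
- The arm moves only by the tool send_rows, never from a script. Its argument "plan" is a list of rows, each a list of 5 numbers: the closure in counts, from 0 (fully open) to 255 (shut), then the shift along the tool's x, y, z in m, then the turn about the tool's z in rad. A call has 1 to 20 rows; each row shifts and turns the commanded pose from where the row before left it, along the tool's axes as they then stand; what a row does not reach is not made up. A row lasts 1/12 s, in which the tool goes at most 41.7 mm and 7.16 degrees, less where a joint would pass 70% of its speed; a pose out of reach is approached as far as the arm can. A call is refused whole if a number of a shift passes 0.0417 or a number of a turn 0.125, either way. A call with a gripper value outside its range is refused whole. The fingers move at their own pace and stop on an object; the grip force is fixed at half the most. Time passes only in rows, so rows that do not move let the fingers close. It gives the time, the measured TCP pose, the force, the opening and the grip force at its end, in the units of the state.
- read_state(): the state, without advancing time (a new reading comes with each control period).
- capture(name): name is "scene" or "side" or "wrist"; returns (picture, depth): 420x560x3 uint8, blue, green, red; 420x560 float32, m along the optical axis (not along the pixel's ray), 0 where there is no reading.
- calibration(name): a dict with "fx", "fy", "cx", "cy" (pixels), "dist_coeffs" ([k1, k2, p1, p2, k3] as OpenCV has them; the pictures are not rectified), "xyz" and "rotation" of the camera in the world. Camera axes: x right, y down, z forward; pixel columns grow to the right and rows downward; lengths in m; the calibration is good to about 2 mm. A picture is of the moment at which its call begins: read the wrist's pose just before it. calibration takes no time and is no camera call; for the wrist camera it gives the pose at the moment of the call.
- hand_in(): hands the job in; it is judged then, once.
The state is a dict: "time_s": time; "joint_positions": joint angles; "qvel": joint speeds; "tau": joint torques, N m; "position": TCP position; "tcp_rot": TCP orientation; "force": force on the tool from outside, world axes, zero at the start; "moment": the same for the moment, N m; "opening": opening from 0.0 (shut) to 1.0 (fully open); "grasp_force": force on a finger pad.
Only numpy, scipy, OpenCV 4.12 (cv2) and the standard library are available. Lean on these libraries where they do the work, as an engineer would, in place of code of your own. Each camera call takes 0.05 s, during which the arm holds its last target. There are 200 camera calls.

## Working session

There is one attempt and no reset: what is moved stays moved. The work goes in short steps, Python scripts to look and compute and a tool call to move; the robot and the scene stay as the last step left them, time stands still between calls to the robot, and variables do not carry over. Pictures are saved under pics/ and viewed, at most 10 in all, crops included, and the job is handed in when it is done.

Besides the shell and the picture viewer there is one more tool, called after ">>>" as name(argument=value, ...), one argument or row to a line, values as JSON. send_rows: Moves the arm, as the interface text tells. Its arguments: {"type":"object","properties":{"plan":{"type":"array","items":{"type":"array","items":{"type":"number"}}}},"required":["plan"]}

```bash
ls; mkdir -p pics
cat > h.py <<'E'
import numpy as np,cv2
from rig import *
def K(c): return np.array([[c['fx'],0,c['cx']],[0,c['fy'],c['cy']],[0,0,1.]]),np.array(c['dist_coeffs'])
def cloud(depth,c):
    k,d=K(c);h,w=depth.shape
    u,v=np.meshgrid(np.arange(w),np.arange(h))
    p=cv2.undistortPoints(np.stack([u,v],-1).reshape(-1,1,2).astype(np.float64),k,d).reshape(h,w,2)
    P=np.concatenate([p,np.ones((h,w,1))],-1)*depth[...,None]
    return P@np.array(c['rotation']).T+np.array(c['xyz'])
E
python3 - <<'E'
from h import *
print(read_state(),finger_overhang)
for n in('scene','side'):
    c=calibration(n);im,d=capture(n);print(n,c)
    cv2.imwrite(f'pics/{n}0.png',im);np.save(f'{n}0.npy',cloud(d,c));np.save(f'{n}d0.npy',d)
E
```

```text
pics
{'time_s': 0.0, 'joint_positions': array([ 6.24255250e+01,  3.02771441e+01,  8.21578427e+01, -1.93672821e-03,
        6.76878565e+01, -1.02270975e+01]), 'qvel': array([-0.11888076,  0.11085484,  0.03398602,  0.00109297,  0.02480557,
        0.03650604]), 'tau': array([-9.55205996e-05, -4.40038848e+01, -1.76590258e+01,  6.32888381e-02,
        5.82824077e-02, -1.55378684e-04]), 'position': array([0.18599703, 0.59593817, 0.23558305]), 'tcp_rot': array([[-9.54518243e-01,  2.98150956e-01, -9.64748937e-04],
       [ 2.98152312e-01,  9.54516386e-01, -1.91495398e-03],
       [ 3.49923307e-04, -2.11550064e-03, -9.99997701e-01]]), 'force': array([ 0.12133034,  0.05285792, -0.48798603]), 'moment': array([ 0.03152628, -0.00652741,  0.01669477]), 'grasp_force': 0.0, 'opening': 1.0023973387262854} 0.014
scene {'fx': 520.8641896249367, 'fy': 520.8641896249367, 'cx': 274.1707281029885, 'cy': 208.72709647764637, 'dist_coeffs': array([-0.07080891,  0.        ,  0.        ,  0.        ,  0.        ]), 'xyz': array([ 1.23255749, -0.60174194,  0.94762466]), 'rotation': array([[ 0.72318429,  0.45500593, -0.51959031],
       [ 0.69028524, -0.50079922,  0.52221302],
       [-0.0226004 , -0.73632177, -0.676254  ]])}
side {'fx': 476.4187318131766, 'fy': 476.4187318131766, 'cx': 273.1333933549152, 'cy': 204.83921079238314, 'dist_coeffs': array([-0.02084262,  0.        ,  0.        ,  0.        ,  0.        ]), 'xyz': array([ 0.17095767, -0.80162025,  0.82613784]), 'rotation': array([[ 0.88987271, -0.26554484,  0.37096159],
       [-0.45596555, -0.5442464 ,  0.70419548],
       [ 0.01489903, -0.79579005, -0.60538932]])}
```

View pics/scene0.png

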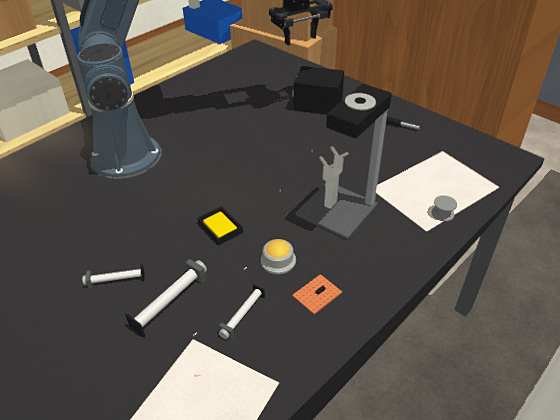

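View pics/side0.png

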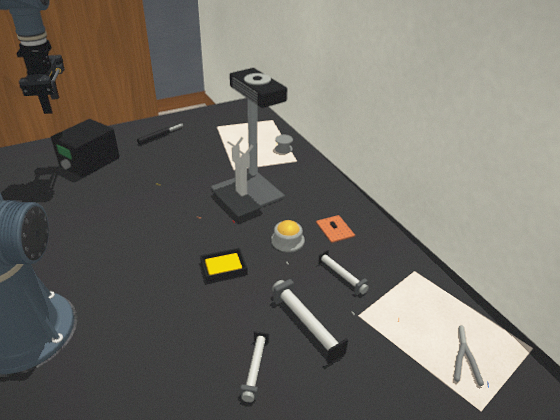

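The scene picture shows three probe-like things: a large one at (170,296), and two small ones at (113,277) and (241,312). The large one is meant; its steel head is at (197,270) and its black foot at (135,322). The stand's saddle forks are at (333,165), with the hood at (358,110). In the side picture the probe is at (310,318) and the forks at (240,160).

Run:
```python
from h import *
im=cv2.imread('pics/scene0.png');P=np.load('scene0.npy');Q=np.load('side0.npy');im2=cv2.imread('pics/side0.png')
def comp(im,P,box,name):
    m=np.zeros(im.shape[:2],bool);x0,y0,x1,y1=box;m[y0:y1,x0:x1]=1
    m&=(im.min(2)>140)&(P[...,2]>.012)&(P[...,2]<.06)
    m=cv2.morphologyEx(m.astype(np.uint8),cv2.MORPH_OPEN,np.ones((3,3)))
    n,l,s,_=cv2.connectedComponentsWithStats(m);i=1+s[1:,4].argmax()
    p=P[l==i];c=np.median(p,0)
    e,v=np.linalg.eigh(np.cov(p[:,:2].T));a=v[:,1];t=(p[:,:2]-c[:2])@a
    top=p[p[:,2]>np.percentile(p[:,2],85)]
    w=(p[:,:2]-c[:2])@v[:,0]
    print(name,s[i],'c',c,'axis',a,'ang',np.degrees(np.arctan2(a[1],a[0])),'ends',c[:2]+a*t.min(),c[:2]+a*t.max(),'len',np.ptp(t),'top z',np.percentile(p[:,2],98),'topc',top.mean(0), )
comp(im,P,(125,255,212,335),'scene');comp(im2,Q,(268,275,350,362),'side')
# stand
for nm,p in(('scene',P),('side',Q)):
    q=p.reshape(-1,3);q=q[np.isfinite(q).all(1)]
    h=q[(q[:,2]>.335)&(q[:,2]<.36)&(q[:,0]>.4)&(q[:,0]<1.1)&(abs(q[:,1])<.6)]
    if len(h)>20:
        r=cv2.minAreaRect((h[:,:2]*1000).astype(np.float32));print(nm,'hood',r,cv2.boxPoints(r).round(),np.percentile(h[:,2],[5,50,95]))
        c=np.array(r[0])/1000
        b=q[(q[:,2]>.006)&(q[:,2]<.018)&(np.hypot(*(q[:,:2]-c).T)<.22)]
        if len(b)>20:
            r=cv2.minAreaRect((b[:,:2]*1000).astype(np.float32));print(nm,'base',r,cv2.boxPoints(r).round())
        f=q[(q[:,2]>.12)&(q[:,2]<.2)&(np.hypot(*(q[:,:2]-c).T)<.2)]
        np.save(nm+'_f.npy',f);print(len(f),f.min(0),f.max(0))
print(np.degrees(0))
big=np.hstack([cv2.resize(im[250:340,120:220],None,fx=4,fy=4),cv2.resize(im[140:240,290:390],(360,360))])
cv2.imwrite('pics/crop1.png',big)
```

```text
scene [135 270  61  55 798] c [ 0.5517411  -0.26751164  0.03463921] axis [-0.11704662  0.99312642] ang 96.7216852858907 ends [ 0.56180228 -0.35287949] [ 0.54086511 -0.17523015] len 0.1788788719859322 top z 0.04016804165958187 topc [ 0.54877014 -0.27052539  0.03910949]
side [282 289  55  59 766] c [ 0.54343472 -0.26424405  0.03615166] axis [-0.11630378  0.99321369] ang 96.67883090772004 ends [ 0.55284253 -0.34458507] [ 0.53269903 -0.17256316] len 0.1731972864500379 top z 0.040403656247879456 topc [ 0.54615445 -0.26061353  0.03944762]
scene hood ((669.8389282226562, 241.67208862304688), (79.2658462524414, 166.4960174560547), 7.919122695922852) [[619. 319.]
 [642. 154.]
 [721. 165.]
 [698. 330.]] [0.3386256  0.34449961 0.34866484]
scene base ((674.1489868164062, 267.72467041015625), (336.7160949707031, 379.8717346191406), 39.19815444946289) [[424. 309.]
 [664.  14.]
 [925. 227.]
 [685. 521.]]
641 [0.58363531 0.20442251 0.12000016] [0.69642604 0.32368336 0.1999011 ]
side hood ((668.476806640625, 241.9196319580078), (80.63455200195312, 162.97581481933594), 7.934486389160156) [[617. 317.]
 [640. 156.]
 [720. 167.]
 [697. 328.]] [0.33711972 0.34609573 0.34973355]
side base ((668.4526977539062, 255.99826049804688), (428.22503662109375, 406.2165222167969), 14.475760459899902) [[410. 399.]
 [512.   6.]
 [927. 113.]
 [825. 506.]]
568 [0.58701934 0.20558306 0.12002816] [0.69786722 0.3311209  0.19945547]
0.0
```

View pics/crop1.png

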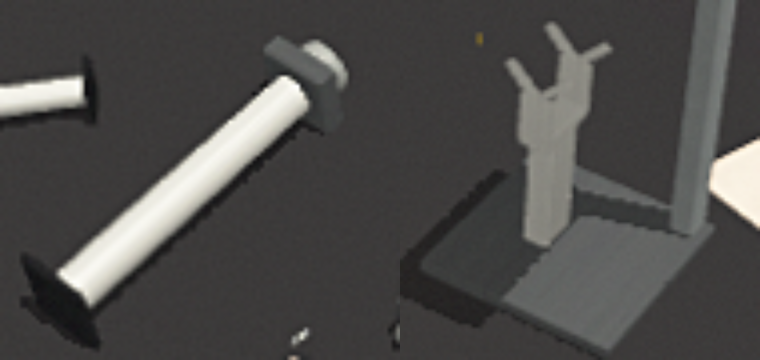

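The crop confirms that the large probe has its square steel head at +y (upper right) and its foot at -y. The forks are open at the top, with the column on the far side.

Rows can't command a lean, so before touching the probe I'll swing out high, with the gripper empty, and see what happens at the edge of reach.

>>> send_rows(
  plan=[
    [0,0,0,-0.04,0],
    [0,0,0,-0.04,0],
    [0,0,0,-0.04,0],
    [0,0,0,-0.04,0],
    [0,0,0,-0.04,0],
    [0,0,0,-0.04,0],
    [0,-0.039,-0.013,0,0],
    [0,-0.039,-0.013,0,0],
    [0,-0.039,-0.013,0,0],
    [0,-0.039,-0.013,0,0],
    [0,-0.039,-0.013,0,0],
    [0,-0.039,-0.013,0,0],
    [0,-0.039,-0.013,0,0],
    [0,-0.039,-0.013,0,0],
    [0,-0.039,-0.013,0,0],
    [0,-0.039,-0.013,0,0],
    [0,-0.039,-0.013,0,0],
    [0,-0.039,-0.013,0,0],
    [0,-0.039,-0.013,0,0],
    [0,-0.039,-0.013,0,0],
  ],
)

```text
time_s: 1.77
position: [0.6544, 0.2585, 0.4758]
tcp_rot: [[-0.954, 0.298, -0.001], [0.298, 0.954, -0.0], [0.001, -0.001, -1.0]]
force: [-0.4, -0.2, -0.0]
opening: 1.002
grasp_force: 0.0
```

>>> send_rows(
  plan=[
    [0,-0.039,-0.013,0,0],
    [0,-0.039,-0.013,0,0],
    [0,-0.039,-0.013,0,0],
    [0,-0.039,-0.013,0,0],
    [0,0,0,0,0.125],
    [0,0,0,0,0.125],
    [0,0,0,0,0.125],
    [0,0,0,0,0.125],
    [0,0,0,0,0.125],
    [0,0,0,0,0.125],
    [0,0,0,0,0.125],
    [0,0,0,0,0.125],
    [0,0,0,0,0.125],
    [0,0,0,0,0],
  ],
)

```text
time_s: 2.93
position: [0.7866, 0.1638, 0.4755]
tcp_rot: [[-0.14, 0.99, -0.002], [0.99, 0.14, -0.0], [0.0, -0.002, -1.0]]
force: [0.4, -0.4, -0.0]
opening: 1.001
grasp_force: 0.0
```

```bash
cat > st.py <<'E'
from h import *
np.set_printoptions(precision=4,suppress=True)
s=read_state()
for k in('time_s','joint_positions','position','tcp_rot','force','moment','opening','grasp_force'):print(k,s[k])
z=s['tcp_rot'][:,2];print('lean',np.degrees(np.arccos(-z[2])),'lean az',np.degrees(np.arctan2(z[1],z[0])),'tool x az/el',np.degrees(np.arctan2(s['tcp_rot'][1,0],s['tcp_rot'][0,0])),np.degrees(np.arcsin(s['tcp_rot'][2,0])))
E
python3 st.py
```

```text
time_s 2.9333
joint_positions [  3.8255  41.8032  24.2918  -0.0015 114.0088  -4.2458]
position [0.7866 0.1638 0.4755]
tcp_rot [[-0.1404  0.9901 -0.0018]
 [ 0.9901  0.1404 -0.0001]
 [ 0.0001 -0.0018 -1.    ]]
force [ 0.4319 -0.4247 -0.0377]
moment [-0.0726  0.0451 -0.019 ]
opening 1.0012329948689076
grasp_force 0.0
lean 0.103794079351839 lean az -175.40918731571867 tool x az/el 98.07070037963271 0.006300116977149229
```

>>> send_rows(
  plan=[
    [0,0.03,0,0,0],
    [0,0.03,0,0,0],
    [0,0,0.04,0,0],
    [0,0,0.04,0,0],
    [0,0,0.04,0,0],
    [0,0,0.04,0,0],
    [0,0,0,0,0],
  ],
)

```text
time_s: 3.52
position: [0.8543, 0.2229, 0.4262]
tcp_rot: [[-0.145, 0.988, 0.06], [0.989, 0.144, 0.017], [0.008, 0.061, -0.998]]
force: [0.7, 0.9, -1.1]
opening: 0.999
grasp_force: 0.0
```

```bash
python3 st.py
```

```text
time_s 3.5167
joint_positions [  7.2259  50.8582  12.7772   0.5623 112.8502  -0.8371]
position [0.8543 0.2229 0.4262]
tcp_rot [[-0.1445  0.9877  0.0597]
 [ 0.9895  0.1438  0.0167]
 [ 0.0079  0.0614 -0.9981]]
force [ 0.719   0.9022 -1.1035]
moment [-0.0941  0.0606 -0.011 ]
opening 0.9985841704207541
grasp_force 0.0
lean 3.5513890420767202 lean az 15.621684497197778 tool x az/el 98.31122002905667 0.4524694259896065
```

>>> send_rows(
  plan=[
    [0,0,0.04,-0.01,0],
    [0,0,0.04,-0.01,0],
    [0,0,0.04,-0.01,0],
    [0,0,0.04,-0.01,0],
    [0,0,0.04,-0.01,0],
    [0,0,0.04,-0.01,0],
    [0,0,0,0,0],
  ],
)

```text
time_s: 4.1
position: [0.9061, 0.2117, 0.4329]
tcp_rot: [[-0.146, 0.965, 0.216], [0.989, 0.137, 0.054], [0.022, 0.222, -0.975]]
force: [-0.5, -1.0, 0.5]
opening: 1.003
grasp_force: 0.0
```

```bash
python3 st.py
```

```text
time_s 4.1
joint_positions [  5.7189  50.9872  12.5145   1.9006 103.7286  -1.8735]
position [0.9061 0.2117 0.4329]
tcp_rot [[-0.146   0.9653  0.2165]
 [ 0.989   0.1374  0.0541]
 [ 0.0224  0.222  -0.9748]]
force [-0.4535 -1.0459  0.465 ]
moment [-0.1487  0.2245 -0.0377]
opening 1.002582408757234
grasp_force 0.0
lean 12.893067861093423 lean az 14.020723821674864 tool x az/el 98.39467600142781 1.2855363238915545
```

Pushing past the reach limit leans the tool outward about 1.5° per row, in a controlled way. I'm keeping this 13° lean for the pick and will add the rest once the probe is held. Next I compute the approach.

```bash
cat > to.py <<'E'
from h import *
import sys
np.set_printoptions(precision=4,suppress=True)
s=read_state();t=np.array([float(v) for v in sys.argv[1:4]])
d=s['tcp_rot'].T@(t-s['position']);print('tool shift',d,'rows',np.linalg.norm(d)/.0417)
E
python3 to.py 0.5176 -0.2467 0.145
python3 - <<'E'
from h import *
im=cv2.imread('pics/scene0.png');P=np.load('scene0.npy')
for n,(u,v) in dict(cleaner=(278,248),tray=(220,224),board=(318,294),p1=(113,277),p2=(241,312)).items(): print(n,P[v,u])
E
```

```text
tool shift [-0.4032 -0.5019  0.1717] rows 15.978717482019812
cleaner [ 0.64782514 -0.0053573   0.05586284]
tray [ 0.45556958 -0.01962648  0.01831835]
board [ 0.78000021 -0.01440879  0.00577747]
p1 [ 0.4032641  -0.31038395  0.01974707]
p2 [ 0.69841778 -0.17636387  0.02469034]
```

>>> send_rows(
  plan=[
    [105,-0.0224,-0.0279,0.0095,0],
    [105,-0.0224,-0.0279,0.0095,0],
    [105,-0.0224,-0.0279,0.0095,0],
    [105,-0.0224,-0.0279,0.0095,0],
    [105,-0.0224,-0.0279,0.0095,0],
    [105,-0.0224,-0.0279,0.0095,0],
    [105,-0.0224,-0.0279,0.0095,0],
    [105,-0.0224,-0.0279,0.0095,0],
    [105,-0.0224,-0.0279,0.0095,0],
    [105,-0.0224,-0.0279,0.0095,0],
    [105,-0.0224,-0.0279,0.0095,0],
    [105,-0.0224,-0.0279,0.0095,0],
    [105,-0.0224,-0.0279,0.0095,0],
    [105,-0.0224,-0.0279,0.0095,0],
    [105,-0.0224,-0.0279,0.0095,0],
    [105,-0.0224,-0.0279,0.0095,0],
    [105,-0.0224,-0.0279,0.0095,0],
    [105,-0.0224,-0.0279,0.0095,0.03],
    [105,0,0,0,0],
  ],
)

```text
time_s: 5.68
position: [0.5164, -0.2446, 0.1453]
tcp_rot: [[-0.112, 0.971, 0.211], [0.993, 0.102, 0.055], [0.032, 0.216, -0.976]]
force: [-0.1, 2.1, 0.5]
opening: 0.586
grasp_force: 0.0
```

```bash
python3 st.py; python3 to.py 0.5176 -0.2467 0.145
python3 - <<'E'
from h import *
im,d=capture('wrist');cv2.imwrite('pics/w1.png',im);c=calibration('wrist');np.save('w1.npy',cloud(d,c))
im,d=capture('scene');cv2.imwrite('pics/s1.png',im[100:400,40:400])
E
```

```text
time_s 5.6833
joint_positions [-42.0481  30.8484 101.7794  15.9843  41.5056 -59.7367]
position [ 0.5164 -0.2446  0.1453]
tcp_rot [[-0.1119  0.9711  0.211 ]
 [ 0.9932  0.1024  0.0554]
 [ 0.0322  0.2158 -0.9759]]
force [-0.0785  2.0606  0.4886]
moment [-0.1128  0.1571  0.0805]
opening 0.5855324933964874
grasp_force 0.0
lean 12.60149214407714 lean az 14.719479966337987 tool x az/el 96.42632765217182 1.8468592314728438
tool shift [-0.0022  0.0009  0.0005] rows 0.058493039833210886
```

View pics/w1.png

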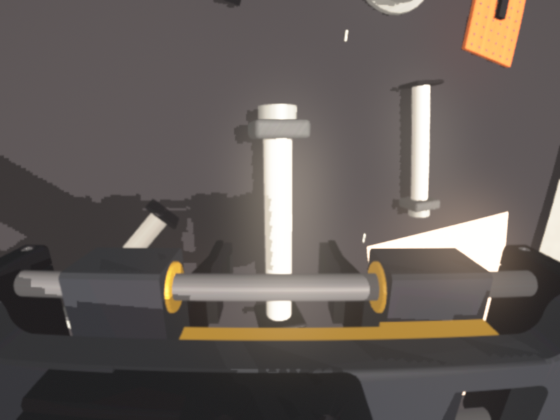

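View pics/s1.png

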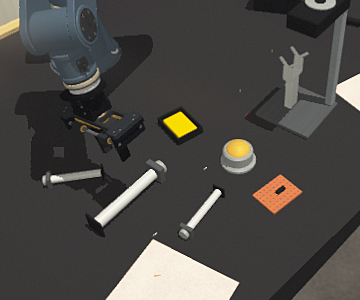

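The wrist view shows the tube at column 278, midway between the fingers (175 and 375), with the head at (280,128). The s1 crop shows that the gripper body is wide along the closing line, so I'll want about 40° of lean under the hood.

```bash
python3 - <<'E'
from h import *
P=np.load('w1.npy');im=cv2.imread('pics/w1.png')
for v in (128,145,170,200,220):
    r=P[v,262:296];i=r[:,2].argmax();print(v,r[i], np.median(r,0))
E
python3 to.py 0.5436 -0.2402 0.028
```

```text
128 [ 0.54355713 -0.16371276  0.05151212] [ 0.53453274 -0.16466434  0.04945091]
145 [ 0.53354345 -0.1787368   0.03911325] [ 0.53857603 -0.17825686  0.03630901]
170 [ 0.54284713 -0.19942026  0.03935386] [ 0.54088986 -0.20013241  0.03564793]
200 [ 0.54596499 -0.22625528  0.03867719] [ 0.54399934 -0.22700074  0.03525469]
220 [ 0.54599933 -0.24478402  0.0391727 ] [ 0.54574567 -0.24579644  0.03568821]
tool shift [-0.0042 -0.0028  0.1218] rows 2.92250915725384
```

>>> send_rows(
  plan=[
    [105,-0.001,-0.0005,0.025,0],
    [105,-0.001,-0.0005,0.025,0],
    [105,-0.001,-0.0005,0.025,0],
    [105,-0.001,-0.0005,0.025,0],
    [105,0,-0.0005,0.015,0],
    [105,0,0,0.007,0],
    [105,0,0,0,0],
    [105,0,0,0,0],
  ],
)

```text
time_s: 6.45
position: [0.5457, -0.2386, 0.0285]
tcp_rot: [[-0.118, 0.969, 0.216], [0.993, 0.109, 0.054], [0.029, 0.221, -0.975]]
force: [0.1, -0.5, 0.0]
opening: 0.587
grasp_force: 0.0
```

```bash
python3 st.py;python3 to.py 0.5436 -0.2402 0.028
```

```text
time_s 6.45
joint_positions [-39.532   43.6215 101.7728  21.9783  28.6613 -64.926 ]
position [ 0.5457 -0.2386  0.0285]
tcp_rot [[-0.118   0.9692  0.2163]
 [ 0.9926  0.1087  0.0543]
 [ 0.0291  0.2211 -0.9748]]
force [ 0.1041 -0.4887  0.0256]
moment [-0.1298  0.1967 -0.0002]
opening 0.5865387332925074
grasp_force 0.0
lean 12.88320168167782 lean az 14.086359739059738 tool x az/el 96.77993676163592 1.666144523845715
tool shift [-0.0014 -0.0023 -0.    ] rows 0.06459290766116843
```

>>> send_rows(
  plan=[
    [105,0,-0.002,0,0],
    [255,0,0,0,0],
    [255,0,0,0,0],
    [255,0,0,0,0],
    [255,0,0,0,0],
    [255,0,0,0,0],
    [255,0,0,0,0],
    [255,0,0,0,0],
    [255,0,0,0,0],
  ],
)

```text
time_s: 7.2
position: [0.5436, -0.2398, 0.028]
tcp_rot: [[-0.116, 0.969, 0.217], [0.993, 0.107, 0.053], [0.029, 0.222, -0.975]]
force: [2.2, 1.2, 5.4]
opening: 0.287
grasp_force: 30.0
```

```bash
python3 st.py
```

```text
time_s 7.2
joint_positions [-39.7736  43.6251 102.0223  22.211   28.4085 -65.2881]
position [ 0.5436 -0.2398  0.028 ]
tcp_rot [[-0.1157  0.9693  0.217 ]
 [ 0.9929  0.1066  0.0533]
 [ 0.0286  0.2217 -0.9747]]
force [2.2344 1.2242 5.4303]
moment [ 0.144  -0.4815  0.1039]
opening 0.28739066913526207
grasp_force 30.004137754440308
lean 12.914940768568524 lean az 13.803637462092762 tool x az/el 96.64659972469742 1.6364350734860094
```

>>> send_rows(
  plan=[
    [255,0,0.001,-0.003,0],
    [255,0,0.0005,-0.002,0],
    [255,0,0,0,0],
    [255,0,0,0,0],
    [255,0,0,0,0],
    [255,0,0,0,0],
  ],
)

```text
time_s: 7.7
position: [0.5425, -0.2393, 0.0319]
tcp_rot: [[-0.116, 0.97, 0.214], [0.993, 0.106, 0.055], [0.031, 0.219, -0.975]]
force: [-0.2, 0.0, -6.1]
opening: 0.29
grasp_force: 30.0
```

```bash
python3 st.py
python3 - <<'E'
from h import *
im,d=capture('scene');P=cloud(d,calibration('scene'));np.save('s2.npy',P);cv2.imwrite('pics/s2.png',im)
E
```

```text
time_s 7.7
joint_positions [-39.7849  43.1954 102.      21.7117  29.0155 -64.7649]
position [ 0.5425 -0.2393  0.0319]
tcp_rot [[-0.1159  0.9699  0.214 ]
 [ 0.9928  0.1065  0.0553]
 [ 0.0308  0.2189 -0.9753]]
force [-0.2105  0.0419 -6.1329]
moment [-0.2848  0.4552 -0.0176]
opening 0.2900650634828687
grasp_force 29.99833881855011
lean 12.77162104808318 lean az 14.476426765908682 tool x az/el 96.66034799428476 1.7656497424347024
```

>>> send_rows(
  plan=[
    [255,0,0.001,-0.005,0],
    [255,0,0.001,-0.005,0],
    [255,0,0,0,0],
    [255,0,0,0,0],
    [255,0,0,0,0],
    [255,0,0,0,0],
    [255,0,0,0,0],
    [255,0,0,0,0],
  ],
)

```text
time_s: 8.42
position: [0.5427, -0.2398, 0.0425]
tcp_rot: [[-0.116, 0.97, 0.215], [0.993, 0.107, 0.055], [0.03, 0.22, -0.975]]
force: [-0.3, 0.4, -6.4]
opening: 0.289
grasp_force: 30.0
```

```bash
cat > m.py <<'E'
from h import *
np.set_printoptions(precision=4,suppress=True)
M=[];F=[];I=[]
for i in range(3):
    im,d=capture('scene');s=read_state();M.append(s['moment']);F.append(s['force'])
    im2,d2=capture('side');s=read_state();M.append(s['moment']);F.append(s['force'])
M=np.array(M);F=np.array(F);print(M.mean(0),M.std(0),F.mean(0),s['time_s'])
m=M.mean(0)-np.array([-.13,.197,0]);W=-F.mean(0)[2]
z=s['tcp_rot'][:,2];a=s['tcp_rot'][:,0]
A=np.array([[z[0],a[0]],[z[1],a[1]]]);print('L,s',np.linalg.solve(A,[m[1]/W,-m[0]/W]))
A=cloud(d,calibration('scene'));B=cloud(d2,calibration('side'))
for n,im,P in(('scene',im,A),('side',im2,B)):
    p0=s['position'];q=P-p0;a2=np.array([-.1166,.9932,0])
    t=q@a2;w=q@np.array([.9932,.1166,0])
    k=(im.min(2)>120)&(abs(w)<.02)&(t>-.12)&(t<.07)&(P[...,2]>.02)&(P[...,2]<p0[2]+.04)
    for lo in np.arange(-.11,.07,.02):
        kk=k&(t>=lo)&(t<lo+.02)
        if kk.sum()>8: print(n,round(lo+.01,3),kk.sum(),np.percentile(P[kk][:,2],[90]))
E
python3 m.py
```

```text
[-0.2583  0.387   0.0128] [0.0144 0.0212 0.0291] [ 0.2861  0.0579 -6.6259] 8.7167
L,s [0.1397 0.0118]
scene -0.1 104 [0.0552]
scene -0.08 99 [0.0529]
scene -0.06 100 [0.0528]
scene -0.04 97 [0.0525]
scene -0.02 90 [0.0523]
side -0.1 79 [0.0549]
side -0.08 116 [0.0538]
side -0.06 112 [0.0538]
side -0.04 98 [0.0539]
side -0.02 91 [0.0535]
side 0.0 22 [0.0549]
```

>>> send_rows(
  plan=[
    [255,0,-0.001,0.005,0],
    [255,0,-0.001,0.005,0],
    [255,0,-0.001,0.0035,0],
    [255,0,0,0.001,0],
    [255,0,0,0,0],
    [105,0,0,0,0],
    [105,0,0,0,0],
    [105,0,0,0,0],
    [105,0,0,0,0],
    [105,0,0,0,0],
    [105,0.006,0,0,0],
    [105,0.006,0,0,0],
    [105,0,0,0,0],
    [105,0,0,0,0],
    [105,0,0,0,0],
  ],
)

```text
time_s: 9.97
position: [0.5418, -0.2273, 0.0282]
tcp_rot: [[-0.116, 0.97, 0.215], [0.993, 0.107, 0.054], [0.03, 0.22, -0.975]]
force: [-0.0, -0.3, 0.3]
opening: 0.588
grasp_force: 0.0
```

```bash
python3 st.py; python3 m.py | head -1
```

```text
time_s 9.9667
joint_positions [-38.8379  43.3526 103.0194  22.4752  27.6393 -64.7567]
position [ 0.5418 -0.2273  0.0282]
tcp_rot [[-0.1163  0.9696  0.2153]
 [ 0.9928  0.107   0.0543]
 [ 0.0296  0.2201 -0.975 ]]
force [-0.0496 -0.2626  0.2564]
moment [-0.1082  0.164  -0.0413]
opening 0.5882756576222545
grasp_force 0.0
lean 12.831061492475236 lean az 14.155163484887817 tool x az/el 96.6790854669596 1.6974614344204006
[-0.0864  0.1597  0.0016] [0.0371 0.0315 0.0171] [ 0.0482  0.0219 -0.2649] 10.2667
```

>>> send_rows(
  plan=[
    [255,0,0,0,0],
    [255,0,0,0,0],
    [255,0,0,0,0],
    [255,0,0,0,0],
    [255,0,0,0,0],
    [255,0,0,0,0],
    [255,0,0,0,0],
    [255,0,0.001,-0.005,0],
    [255,0,0.001,-0.005,0],
    [255,0,0.001,-0.005,0],
    [255,0,0,0,0],
    [255,0,0,0,0],
    [255,0,0,0,0],
    [255,0,0,0,0],
    [255,0,0,0,0],
    [255,0,0,0,0],
  ],
)

```text
time_s: 11.6
position: [0.5412, -0.2279, 0.0433]
tcp_rot: [[-0.116, 0.97, 0.215], [0.993, 0.107, 0.055], [0.03, 0.22, -0.975]]
force: [0.1, -0.2, -6.2]
opening: 0.286
grasp_force: 30.0
```

```bash
sed -i 's/range(3)/range(8)/;s/\[-.13,.197,0\]/[-.1,.165,0]/' m.py; python3 m.py
```

```text
[-0.1965  0.4004  0.0019] [0.0274 0.0448 0.024 ] [-0.0229 -0.0254 -6.2914] 12.4
L,s [0.177  0.0058]
scene -0.1 99 [0.0536]
scene -0.08 101 [0.0528]
scene -0.06 101 [0.0533]
scene -0.04 96 [0.0536]
scene -0.02 88 [0.0533]
side -0.1 114 [0.0537]
side -0.08 111 [0.0541]
side -0.06 105 [0.0542]
side -0.04 103 [0.0545]
side -0.02 91 [0.0542]
side 0.0 22 [0.0541]
```

>>> send_rows(
  plan=[
    [255,0,-0.001,0.005,0],
    [255,0,-0.001,0.005,0],
    [255,0,-0.001,0.005,0],
    [255,0,0,0,0],
    [105,0,0,0,0],
    [105,0,0,0,0],
    [105,0,0,0,0],
    [105,0,0,0,0],
    [105,0.004,0,0,0],
    [105,0,0,0,0],
    [255,0,0,0,0],
    [255,0,0,0,0],
    [255,0,0,0,0],
    [255,0,0,0,0],
    [255,0,0,0,0],
    [255,0,0,0,0],
    [255,0,0,0,0],
    [255,0,0.001,-0.005,0],
    [255,0,0.001,-0.005,0],
    [255,0,0.001,-0.005,0],
  ],
)

```text
time_s: 14.07
position: [0.5401, -0.2234, 0.0433]
tcp_rot: [[-0.116, 0.97, 0.213], [0.993, 0.107, 0.056], [0.031, 0.218, -0.975]]
force: [-1.0, -0.2, -6.2]
opening: 0.291
grasp_force: 30.0
```

>>> send_rows(
  plan=[
    [255,0,0,0,0],
    [255,0,0,0,0],
    [255,0,0,0,0],
    [255,0,0,0,0],
  ],
)

```text
time_s: 14.4
position: [0.5407, -0.2238, 0.0434]
tcp_rot: [[-0.116, 0.97, 0.215], [0.993, 0.107, 0.055], [0.03, 0.22, -0.975]]
force: [0.3, 0.5, -6.5]
opening: 0.287
grasp_force: 30.0
```

```bash
python3 m.py;python3 st.py
```

```text
[-0.1699  0.3954 -0.0016] [0.0251 0.0222 0.0195] [-0.0321 -0.1693 -6.2879] 15.2
L,s [0.1712 0.0018]
scene -0.1 104 [0.0533]
scene -0.08 102 [0.0531]
scene -0.06 99 [0.0531]
scene -0.04 98 [0.0527]
scene -0.02 85 [0.0526]
side -0.1 117 [0.054]
side -0.08 112 [0.0535]
side -0.06 108 [0.054]
side -0.04 97 [0.0541]
side -0.02 91 [0.0538]
side 0.0 25 [0.0546]
time_s 15.2
joint_positions [-38.6194  41.6376 103.1542  21.3478  29.0661 -63.2503]
position [ 0.5409 -0.224   0.0436]
tcp_rot [[-0.1159  0.9697  0.2153]
 [ 0.9928  0.1066  0.0544]
 [ 0.0298  0.22   -0.975 ]]
force [ 1.0088  0.0979 -5.8087]
moment [-0.1297  0.4086  0.0161]
opening 0.29141365144353154
grasp_force 29.998181462287903
lean 12.827843179735511 lean az 14.182231910483003 tool x az/el 96.6596297326632 1.707515285416795
```

Balance offset at the grip is about 1–2 mm, so the hold is good. Lifting now and moving out to where I can add lean.

>>> send_rows(
  plan=[
    [255,0.006,0.008,-0.012,0],
    [255,0.0137,0.0184,-0.0153,0],
    [255,0.0137,0.0184,-0.0153,0],
    [255,0.0137,0.0184,-0.0153,0],
    [255,0.0137,0.0184,-0.0153,0],
    [255,0.0137,0.0184,-0.0153,0],
    [255,0.0137,0.0184,-0.0153,0],
    [255,0.0137,0.0184,-0.0153,0],
    [255,0.0137,0.0184,-0.0153,0],
    [255,0.0137,0.0184,-0.0153,0],
    [255,0.0137,0.0184,-0.0153,0],
    [255,0.0137,0.0184,-0.0153,0],
    [255,0.0137,0.0184,-0.0153,0],
    [255,0.0137,0.0184,-0.0153,0],
    [255,0.0137,0.0184,-0.0153,0],
    [255,0.0137,0.0184,-0.0153,0],
    [255,0.0137,0.0184,-0.0153,0],
    [255,0.0137,0.0184,-0.0153,0],
    [255,0.0137,0.0184,-0.0153,0],
    [255,0.0137,0.0184,-0.0153,0],
  ],
)

```text
time_s: 16.87
position: [0.7907, 0.063, 0.4244]
tcp_rot: [[-0.116, 0.971, 0.211], [0.993, 0.107, 0.055], [0.031, 0.216, -0.976]]
force: [0.2, 0.8, -6.0]
opening: 0.293
grasp_force: 30.0
```

```bash
python3 st.py
```

```text
time_s 16.8667
joint_positions [ -5.0498  32.8211  49.3241   4.2156  85.9998 -11.3736]
position [0.7907 0.063  0.4244]
tcp_rot [[-0.1159  0.9706  0.2107]
 [ 0.9928  0.1066  0.055 ]
 [ 0.0309  0.2156 -0.976 ]]
force [ 0.2144  0.8465 -5.9775]
moment [-0.229   0.3327 -0.0205]
opening 0.2927621355315212
grasp_force 29.9969619512558
lean 12.578880429321114 lean az 14.626755153585362 tool x az/el 96.65973336295141 1.7714691944104433
```

>>> send_rows(
  plan=[
    [255,-0.002,0.038,0,0],
    [255,-0.002,0.038,0,0],
    [255,-0.002,0.038,0,0],
    [255,-0.002,0.038,0,0],
    [255,-0.002,0.038,-0.005,0],
    [255,-0.002,0.038,-0.005,0],
    [255,-0.002,0.038,-0.005,0],
    [255,-0.002,0.038,-0.005,0],
    [255,-0.002,0.038,-0.005,0],
    [255,-0.002,0.038,-0.005,0],
  ],
)

```text
time_s: 17.7
position: [0.9652, 0.0689, 0.4543]
tcp_rot: [[-0.114, 0.925, 0.363], [0.993, 0.097, 0.065], [0.025, 0.368, -0.929]]
force: [-0.4, 0.1, -6.1]
opening: 0.291
grasp_force: 30.0
```

```bash
python3 st.py
```

```text
time_s 17.7
joint_positions [-4.0902 50.3454 12.71    5.2559 95.8737 -8.8622]
position [0.9652 0.0689 0.4543]
tcp_rot [[-0.1142  0.9247  0.3632]
 [ 0.9931  0.097   0.0654]
 [ 0.0252  0.3682 -0.9294]]
force [-0.4171  0.1382 -6.0857]
moment [-0.1923  0.6892  0.0311]
opening 0.29056558667260446
grasp_force 29.99452918767929
lean 21.65729689210449 lean az 10.204570474435481 tool x az/el 96.55928558609003 1.4462053243027955
```

>>> send_rows(
  plan=[
    [255,0,0.038,-0.008,0],
    [255,0,0.038,-0.008,0],
    [255,0,0.038,-0.008,0],
    [255,0,0.038,-0.008,0],
    [255,0,0.038,-0.008,0],
    [255,0,0.038,-0.008,0],
    [255,0,0.038,-0.008,0],
    [255,0,0.038,-0.008,0],
    [255,0,0.038,-0.008,0],
    [255,0,0.038,-0.008,0],
  ],
)

```text
time_s: 18.53
position: [0.9924, 0.0799, 0.554]
tcp_rot: [[-0.111, 0.804, 0.584], [0.994, 0.079, 0.079], [0.017, 0.589, -0.808]]
force: [-1.0, 0.5, -6.0]
opening: 0.285
grasp_force: 30.0
```

```bash
python3 st.py
```

```text
time_s 18.5333
joint_positions [-3.7872 46.0056 12.5571  6.7631 85.9255 -8.129 ]
position [0.9924 0.0799 0.554 ]
tcp_rot [[-0.1105  0.8044  0.5837]
 [ 0.9937  0.0792  0.0791]
 [ 0.0174  0.5888 -0.8081]]
force [-1.0136  0.4519 -6.0012]
moment [-0.2228  1.0242 -0.0176]
opening 0.28547983980398955
grasp_force 29.994735717773438
lean 36.09183743841141 lean az 7.715073474256257 tool x az/el 96.34776939211528 0.9965618336106106
```

>>> send_rows(
  plan=[
    [255,0.005,0.038,-0.009,0],
    [255,0.005,0.038,-0.009,0],
    [255,0.005,0.038,-0.009,0],
    [255,0,0,0,-0.025],
    [255,0,0,0,0],
  ],
)

```text
time_s: 18.95
position: [0.9884, 0.0965, 0.597]
tcp_rot: [[-0.131, 0.756, 0.641], [0.991, 0.101, 0.084], [-0.001, 0.646, -0.763]]
force: [0.5, -0.4, -6.9]
opening: 0.288
grasp_force: 30.0
```

```bash
python3 st.py
python3 - <<'E'
from h import *
# refine seat: forks/column points in stand frame guess
th=np.radians(7.9);X=np.array([np.cos(th),np.sin(th)]);Y=np.array([-X[1],X[0]]);O=np.array([.6127,.234])
for n in('scene','side'):
    f=np.load(n+'_f.npy');q=np.c_[(f[:,:2]-O)@X,(f[:,:2]-O)@Y,f[:,2]]
    k=q[:,0]<.045;g=q[k];c=q[(q[:,0]>.05)]
    print(n,'forks',k.sum(),np.percentile(g,[2,50,98],axis=0).round(4).tolist(),'col',np.percentile(c,[2,50,98],axis=0).round(4).tolist())
    top=g[g[:,2]>.155];print(np.histogram(top[:,1],np.arange(-.045,.05,.005)),np.percentile(top,[2,98],axis=0).round(4).tolist())
E
```

```text
time_s 18.95
joint_positions [-2.798  43.9057 12.5152  6.6577 83.816  -8.6804]
position [0.9884 0.0965 0.597 ]
tcp_rot [[-0.1312  0.7564  0.6408]
 [ 0.9914  0.1008  0.0841]
 [-0.001   0.6463 -0.7631]]
force [ 0.4633 -0.3864 -6.8524]
moment [-0.2052  1.1132 -0.0179]
opening 0.2881485422054371
grasp_force 29.993544816970825
lean 40.260875266842255 lean az 7.475812379971077 tool x az/el 97.54057073185984 -0.05484306737588395
scene forks 369 [[-0.0211, -0.0282, 0.1204], [0.0015, -0.0083, 0.1466], [0.0222, 0.0314, 0.1769]] col [[0.0722, 0.0517, 0.1218], [0.0859, 0.0564, 0.1612], [0.0919, 0.0758, 0.1985]]
(array([ 0,  0,  0, 31, 38,  3,  0,  0,  0,  0,  0,  0,  0, 16, 39, 11,  0,
        0]), array([-4.50000000e-02, -4.00000000e-02, -3.50000000e-02, -3.00000000e-02,
       -2.50000000e-02, -2.00000000e-02, -1.50000000e-02, -1.00000000e-02,
       -5.00000000e-03, -2.08166817e-17,  5.00000000e-03,  1.00000000e-02,
        1.50000000e-02,  2.00000000e-02,  2.50000000e-02,  3.00000000e-02,
        3.50000000e-02,  4.00000000e-02,  4.50000000e-02])) [[-0.0234, -0.0283, 0.1552], [0.0239, 0.0319, 0.1782]]
side forks 332 [[-0.0195, -0.0266, 0.1205], [-0.0005, -0.0053, 0.147], [0.0222, 0.0316, 0.1782]] col [[0.0724, 0.053, 0.1244], [0.0781, 0.0598, 0.1631], [0.0935, 0.079, 0.1988]]
(array([ 0,  0,  0, 10, 45,  8,  0,  0,  0,  0,  0,  0,  0,  1, 44, 12,  0,
        0]), array([-4.50000000e-02, -4.00000000e-02, -3.50000000e-02, -3.00000000e-02,
       -2.50000000e-02, -2.00000000e-02, -1.50000000e-02, -1.00000000e-02,
       -5.00000000e-03, -2.08166817e-17,  5.00000000e-03,  1.00000000e-02,
        1.50000000e-02,  2.00000000e-02,  2.50000000e-02,  3.00000000e-02,
        3.50000000e-02,  4.00000000e-02,  4.50000000e-02])) [[-0.0222, -0.0267, 0.1562], [0.024, 0.0321, 0.1795]]
```

>>> send_rows(
  plan=[
    [255,0.004,0.038,-0.009,0],
    [255,0.004,0.038,-0.009,0],
    [255,0.004,0.038,-0.009,0],
    [255,0.004,0.038,-0.009,0],
    [255,0,0,0,0],
  ],
)

```text
time_s: 19.37
position: [0.9769, 0.1147, 0.6605]
tcp_rot: [[-0.13, 0.688, 0.714], [0.992, 0.091, 0.093], [-0.001, 0.72, -0.694]]
force: [-0.4, 0.9, -3.9]
opening: 0.29
grasp_force: 30.0
```

```bash
python3 st.py; python3 to.py 0.45 0.08 0.36; python3 m.py|head -2
```

```text
time_s 19.3667
joint_positions [-1.7402 40.7395 12.4891  6.6407 81.1612 -7.4808]
position [0.9769 0.1147 0.6605]
tcp_rot [[-0.1297  0.6883  0.7138]
 [ 0.9915  0.0908  0.0926]
 [-0.0011  0.7198 -0.6942]]
force [-0.4241  0.8645 -3.9109]
moment [-0.1427  1.2041  0.0884]
opening 0.2896728176427401
grasp_force 29.99441385269165
lean 46.03443063212393 lean az 7.394822851043457 tool x az/el 97.45470039942934 -0.06207959382693229
tool shift [ 0.0343 -0.582  -0.1707] rows 14.56851041029835
[-0.2329  1.239  -0.0062] [0.0241 0.0331 0.0278] [ 0.1095 -0.0243 -6.1037] 20.1667
L,s [ 0.2485 -0.0007]
```

>>> send_rows(
  plan=[
    [255,0.0016,-0.0162,-0.0058,0],
    [255,0.0032,-0.0324,-0.0116,0],
    [255,0.0032,-0.0324,-0.0116,0],
    [255,0.0032,-0.0324,-0.0116,0],
    [255,0.0032,-0.0324,-0.0116,0],
    [255,0.0032,-0.0324,-0.0116,0],
    [255,0.0032,-0.0324,-0.0116,0],
    [255,0.0032,-0.0324,-0.0116,0],
    [255,0.0032,-0.0324,-0.0116,0],
    [255,0.0032,-0.0324,-0.0116,0],
    [255,0.0032,-0.0324,-0.0116,0],
    [255,0.0032,-0.0324,-0.0116,0],
    [255,0.0032,-0.0324,-0.0116,0],
    [255,0.0032,-0.0324,-0.0116,0],
    [255,0.0032,-0.0324,-0.0116,0],
    [255,0.0032,-0.0324,-0.0116,0],
    [255,0.0032,-0.0324,-0.0116,0],
    [255,0.0016,-0.0162,-0.0058,0],
    [255,0,0,0,0],
  ],
)

```text
time_s: 21.75
position: [0.4466, 0.1002, 0.3969]
tcp_rot: [[-0.129, 0.699, 0.703], [0.992, 0.091, 0.092], [-0.0, 0.709, -0.705]]
force: [-0.8, -0.3, -7.2]
opening: 0.289
grasp_force: 30.0
```

```bash
python3 st.py; python3 to.py 0.5387 0.2259 0.2552
```

```text
time_s 21.75
joint_positions [ -9.1716  -9.1808 121.1403  26.898   26.6093 -36.2613]
position [0.4466 0.1002 0.3969]
tcp_rot [[-0.1292  0.6989  0.7034]
 [ 0.9916  0.0911  0.0917]
 [-0.      0.7094 -0.7048]]
force [-0.8357 -0.3038 -7.2287]
moment [-0.2129  1.3484  0.0333]
opening 0.28949421114735296
grasp_force 29.994932413101196
lean 45.18586373079419 lean az 7.425647177526692 tool x az/el 97.42601193020995 -0.0003671268605658352
tool shift [ 0.1128 -0.0247  0.1762] rows 5.052071775875335
```

>>> send_rows(
  plan=[
    [255,0.0113,-0.0025,0.0176,0],
    [255,0.0113,-0.0025,0.0176,0],
    [255,0.0113,-0.0025,0.0176,0],
    [255,0.0113,-0.0025,0.0176,0],
    [255,0.0113,-0.0025,0.0176,0],
    [255,0.0113,-0.0025,0.0176,0],
    [255,0.0113,-0.0025,0.0176,0],
    [255,0.0113,-0.0025,0.0176,0],
    [255,0.0113,-0.0025,0.0176,0],
    [255,0.0113,-0.0025,0.0176,0],
    [255,0,0,0,0],
    [255,0,0,0,0],
  ],
)

```text
time_s: 22.75
position: [0.5216, 0.1863, 0.2987]
tcp_rot: [[-0.119, 0.696, 0.708], [0.993, 0.09, 0.078], [-0.009, 0.712, -0.702]]
force: [-0.8, 0.4, -6.2]
opening: 0.288
grasp_force: 30.0
```

```bash
python3 st.py; python3 to.py 0.5387 0.2259 0.2552
python3 - <<'E'
from h import *
ims=[]
for n in('scene','side'):
    im,d=capture(n);np.save(n+'3.npy',cloud(d,calibration(n)));cv2.imwrite(f'pics/{n}3.png',im)
    b=(230,60,420,250) if n=='scene' else (150,40,340,230)
    ims.append(cv2.resize(im[b[1]:b[3],b[0]:b[2]],(400,400)))
cv2.imwrite('pics/c3.png',np.hstack(ims))
E
```

```text
time_s 22.75
joint_positions [  9.1957  11.9193 119.8922 -36.028    3.4792  37.2791]
position [0.5216 0.1863 0.2987]
tcp_rot [[-0.1188  0.6963  0.7078]
 [ 0.9929  0.0897  0.0784]
 [-0.0089  0.7121 -0.702 ]]
force [-0.7806  0.4149 -6.1945]
moment [-0.2086  1.2932 -0.0335]
opening 0.2879049728592769
grasp_force 29.994680285453796
lean 45.40951404045327 lean az 6.322639058107043 tool x az/el 96.82567609217458 -0.5102596595357736
tool shift [ 0.0376 -0.0155  0.0458] rows 1.4691961996226701
```

View pics/c3.png

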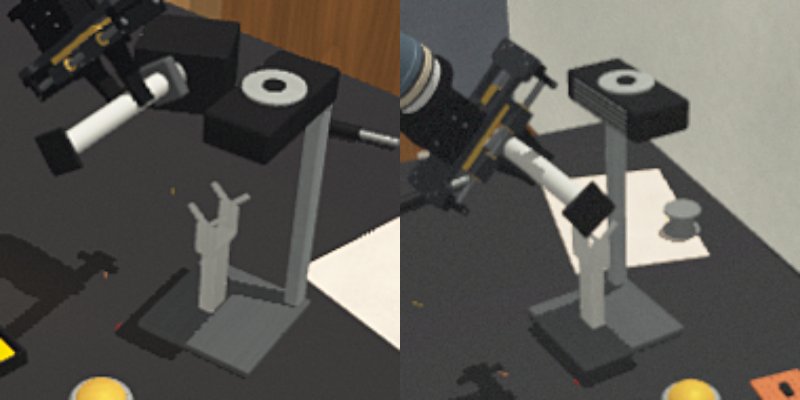

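The c3 crop shows the probe level and held in front of the hood, in the scene view at (110,110) and with the forks at (215,200). But joint 5 is at 3.5°, close to its limit and to a wrist singularity. I'll fit a small kinematic model from the recorded states to choose a feasible lean.

```bash
cat > kin.py <<'E'
import numpy as np
from scipy.optimize import least_squares
from scipy.spatial.transform import Rotation as R
D=[([62.4255,30.277,82.158,-.002,67.688,-10.227],[.186,.5959,.2356]),([3.8255,41.8032,24.2918,-.0015,114.0088,-4.2458],[.7866,.1638,.4755]),
([7.2259,50.8582,12.7772,.5623,112.8502,-.8371],[.8543,.2229,.4262]),([5.7189,50.9872,12.5145,1.9006,103.7286,-1.8735],[.9061,.2117,.4329]),
([-42.0481,30.8484,101.7794,15.9843,41.5056,-59.7367],[.5164,-.2446,.1453]),([-39.532,43.6215,101.7728,21.9783,28.6613,-64.926],[.5457,-.2386,.0285]),
([-38.6194,41.6376,103.1542,21.3478,29.0661,-63.2503],[.5409,-.224,.0436]),([-5.0498,32.8211,49.3241,4.2156,85.9998,-11.3736],[.7907,.063,.4244]),
([-3.7872,46.0056,12.5571,6.7631,85.9255,-8.129],[.9924,.0799,.554]),([-1.7402,40.7395,12.4891,6.6407,81.1612,-7.4808],[.9769,.1147,.6605]),
([-9.1716,-9.1808,121.1403,26.898,26.6093,-36.2613],[.4466,.1002,.3969]),([9.1957,11.9193,119.8922,-36.028,3.4792,37.2791],[.5216,.1863,.2987])]
def fk(q,p):
    r0,d,z0,e1,L1,e2,L2,T=p
    A=R.from_euler('z',q[0],degrees=True);B=R.from_euler('y',q[1],degrees=True);C=R.from_euler('y',q[1]+q[2],degrees=True)
    W=C*R.from_euler('ZYZ',[q[3],q[4],q[5]],degrees=True)
    return A.apply(np.array([r0,d,z0])+B.apply([e1,0,L1])+C.apply([e2,0,L2])+W.apply([0,0,T])),(A*W).as_matrix()
fit=least_squares(lambda p:np.concatenate([fk(q,p)[0]-x for q,x in D]),[0,.1,.2,0,.45,0,.4,.25])
p=fit.x
lo=np.array([-176,-43,12.6,-82,.0,-163]);hi=np.array([176,126,139.9,262,151,163])
def tgt(lean,az):
    a=np.radians(lean);b=np.radians(az);c=np.array([np.cos(b),np.sin(b),0])
    z=np.sin(a)*c-np.array([0,0,np.cos(a)]);x=np.array([-np.sin(b),np.cos(b),0]);return np.c_[x,np.cross(z,x),z]
if __name__=='__main__':
    np.set_printoptions(precision=4,suppress=True)
    print(p,abs(fit.fun).max())
    q,x=D[-1];Rf=fk(q,p)[1];Ro=np.array([[-.1188,.6963,.7078],[.9929,.0897,.0784],[-.0089,.7121,-.702]])
    M=Rf.T@Ro;print(M)
    M=np.round(M)
    seat=np.array([.613,.2356,.175])
    for lean in(30,34,36,38,40,42,45):
        G=tgt(lean,7.6)
        for back in(0,.1):
            P=seat-G[:,2]*(.004+back)+[0,0,.008 if back else 0]
            for q40 in(0,180):
                best=None
                for s6 in(-150,-20,150):
                    o=least_squares(lambda q:np.r_[(fk(q,p)[0]-P)*10,((fk(q,p)[1]@M-G)).ravel()],[10,20,100,q40,15,s6],bounds=(lo,hi),x_scale=50)
                    if best is None or o.cost<best.cost:best=o
                print(lean,back,q40,best.x.round(1),'res',best.cost.round(6))
E
python3 kin.py
```

```text
[-0.      0.111   0.2742 -0.0001  0.5881  0.1141  0.3917  0.2915] 6.423448560577416e-05
[[-0. -1. -0.]
 [ 1. -0. -0.]
 [ 0. -0.  1.]]
30 0 0 [ 12.4  30.2 103.2  -8.2  16.9  12. ] res 0.0
30 0 180 [ 12.4  30.2 103.2  -8.2  16.9  12. ] res 0.0
30 0.1 0 [ 12.9  18.3 104.3  -5.7  27.7   9.7] res 0.0
30 0.1 180 [ 12.9  18.3 104.3  -5.7  27.7   9.7] res 0.0
34 0 0 [ 12.6  30.3 106.  -15.8  10.2  19.7] res 0.0
34 0 180 [ 12.6  30.3 106.  -15.8  10.2  19.7] res 0.0
34 0.1 0 [ 13.2  17.9 108.1  -9.   20.3  13.1] res 0.0
34 0.1 180 [ 13.2  17.9 108.1  -9.   20.3  13.1] res 0.0
36 0 0 [ 12.6  30.5 107.3 -25.3   6.9  29.2] res 0.0
36 0 180 [ 12.6  30.5 107.3 -25.3   6.9  29.2] res 0.0
36 0.1 0 [ 13.3  17.9 110.  -11.9  16.5  16.1] res 0.0
36 0.1 180 [ 13.3  17.9 110.  -11.9  16.5  16.1] res 0.0
38 0 0 [ 12.7  30.7 108.7 -49.7   4.1  53.6] res 0.0
38 0 180 [ 12.7  30.7 108.7 -49.7   4.1  53.6] res 0.0
38 0.1 0 [ 13.5  18.  111.9 -16.7  12.8  20.9] res 0.0
38 0.1 180 [ 13.5  18.  111.9 -16.7  12.8  20.9] res 0.0
40 0 0 [ 12.8  30.9 109.5 -82.    3.3  86. ] res 0.000177
40 0 180 [ 12.8  31.1 110.  254.    3.5 110.1] res 0.0
40 0.1 0 [ 13.7  18.2 113.8 -25.6   9.1  29.9] res 0.0
40 0.1 180 [ 13.7  18.2 113.8 -25.6   9.1  29.9] res 0.0
42 0 0 [ 12.9  30.9 109.4 -82.    3.4  86.1] res 0.002254
42 0 180 [ 12.9  31.5 111.3 217.3   5.9 146.8] res 0.0
42 0.1 0 [ 13.8  18.5 115.6 -46.2   5.8  50.7] res 0.0
42 0.1 180 [ 13.8  18.5 115.6 -46.2   5.8  50.7] res 0.0
45 0 0 [  10.2   31.6  112.9  165.2    8.3 -163. ] res 0.005674
45 0 180 [ 13.1  32.3 113.1 201.2  11.  163. ] res 2e-06
45 0.1 0 [ 14.   18.9 117.2 -82.    4.5  86.6] res 0.000782
45 0.1 180 [ 14.1  19.3 118.3 241.5   5.2 123.2] res 0.0
```

Run:
```python
from h import *
np.set_printoptions(precision=4,suppress=True)
s=read_state();T=s['tcp_rot'];o=s['position']
pts=[]
for n in('scene','side'):
    P=np.load(n+'3.npy').reshape(-1,3);q=(P-o)@T
    k=(abs(q[:,0])<.06)&(abs(q[:,1])<.13)&(q[:,2]<.02)&(q[:,2]>-.3)&(P[:,2]>.1)
    # drop hood region
    X=np.array([.9905,.1374]);sx=(P[:,:2]-[.613,.2356])@X
    k&=sx<.005
    pts.append(q[k])
q=np.vstack(pts);np.save('grip.npy',q)
for z in np.arange(-.3,.02,.02):
    k=(q[:,2]>=z)&(q[:,2]<z+.02)
    if k.sum()>5: print(round(z,2),k.sum(),'x',np.percentile(q[k][:,0],[2,98]),'y',np.percentile(q[k][:,1],[1,99]))
for lean in(34,35,36,37,38):
    a=np.radians(lean)
    # stand x,z of mirrored gripper pts, tube axis 4mm ahead of TCP at seat
    y=abs(q[:,1]);sx=y*np.cos(a)+(q[:,2]-.004)*np.sin(a);sz=.175+y*np.sin(a)-(q[:,2]-.004)*np.cos(a)
    k=(sz>.298)&(sz<.352);print(lean,'max x at hood level',np.percentile(sx[k],[98,99,99.7,100]))
```

```text
-0.3 572 x [-0.0595  0.0141] y [-0.063   0.0646]
-0.28 586 x [-0.0596  0.0491] y [-0.0569  0.0602]
-0.26 639 x [-0.0537  0.0131] y [-0.0353  0.0474]
-0.24 569 x [-0.0365  0.0103] y [-0.0312  0.0348]
-0.22 595 x [-0.0379  0.0081] y [-0.0323  0.0353]
-0.2 568 x [-0.0378  0.0125] y [-0.0328  0.0359]
-0.18 580 x [-0.0391  0.0101] y [-0.0347  0.0374]
-0.16 673 x [-0.0407  0.0296] y [-0.049   0.0362]
-0.14 515 x [-0.0265  0.0187] y [-0.0491  0.0176]
-0.12 803 x [-0.0323  0.0255] y [-0.0901  0.0908]
-0.1 1743 x [-0.0399  0.0303] y [-0.0903  0.0958]
-0.08 1138 x [-0.0414  0.0278] y [-0.0838  0.0889]
-0.06 334 x [-0.0376  0.0206] y [-0.0844  0.088 ]
-0.04 291 x [-0.0148  0.0553] y [-0.0271  0.0292]
-0.02 690 x [-0.0565  0.0571] y [-0.0198  0.0262]
0.0 333 x [-0.0571  0.0569] y [-0.0174  0.0251]
34 max x at hood level [0.0263 0.0277 0.029  0.0322]
35 max x at hood level [0.0241 0.0255 0.0269 0.03  ]
36 max x at hood level [0.022  0.0234 0.0248 0.0279]
37 max x at hood level [0.0197 0.0212 0.0226 0.0257]
38 max x at hood level [0.0175 0.0191 0.0206 0.0235]
```

The kinematic fit is good to 0.06 mm. To clear the hood I need at least 40° of lean at the seat. That means passing the wrist singularity on the +j4 side (j4 → ~200), so I'll check the path with the model.

```bash
cat > path.py <<'E'
from kin import *
from rig import read_state
np.set_printoptions(precision=1,suppress=True)
M=np.array([[0,-1,0],[1,0,0],[0,0,1.]])
def ik(q,P,G):
    o=least_squares(lambda q:np.r_[(fk(q,p)[0]-P)*10,(fk(q,p)[1]@M-G).ravel()],np.clip(q,lo+.01,hi-.01),bounds=(lo,hi),x_scale=50);return o.x,o.cost
def run(W,G,q,n=25):
    for a,b in zip(W,W[1:]):
        m=0
        for t in np.linspace(0,1,n):
            q0=q;q,c=ik(q,np.array(a)+t*(np.array(b)-a),G)
            if t>0:m=max(m,abs(q-q0).max())
        print(b,q,'cost %.1e maxstep %.1f'%(c,m))
    return q
if __name__=='__main__':
    s=read_state();G=s['tcp_rot'];seat=np.array([.613,.2356,.175])-G[:,2]*.004
    hov=seat-G[:,2]*.1+[0,0,.008]
    for y in(.0,.03):
        print('y',y);run([s['position'],[.4466,y,.397],[.52,y,.30],[.58,y,.22],[.56,y+.1,.23],hov,seat],G,s['joint_positions'])
E
python3 path.py
```

```text
y 0.0
[0.4466, 0.0, 0.397] [-32.7 -10.5 122.2  44.9  39.4 -68. ] cost 4.8e-27 maxstep 17.5
[0.52, 0.0, 0.3] [-24.8   8.5 124.7  75.3  22.3 -97.8] cost 6.3e-21 maxstep 1.9
[0.58, 0.0, 0.22] [ -20.7   23.5  122.7  112.6   20.5 -134.4] cost 2.8e-24 maxstep 1.7
[0.56, 0.1, 0.23] [  -5.5   21.4  123.8  139.6   13.  -149.3] cost 6.2e-30 maxstep 1.5
[0.5 0.2 0.3] [  11.6   18.7  118.3  166.2    1.1 -163. ] cost 5.7e-03 maxstep 2.9
[0.6 0.2 0.2] [  10.2   31.6  112.9  165.5    8.3 -163. ] cost 8.5e-03 maxstep 0.6
y 0.03
[0.4466, 0.03, 0.397] [-25.7 -10.7 122.2  41.2  35.  -60. ] cost 1.1e-27 maxstep 15.3
[0.52, 0.03, 0.3] [-19.4   8.4 124.7  76.4  18.5 -95.1] cost 4.5e-20 maxstep 2.3
[0.58, 0.03, 0.22] [ -16.1   23.4  122.7  119.8   18.2 -137.9] cost 3.8e-24 maxstep 2.0
[0.56, 0.13, 0.23] [  -0.6   21.8  122.7  153.1   10.9 -159.1] cost 1.1e-25 maxstep 2.1
[0.5 0.2 0.3] [  11.6   18.7  118.3  166.2    1.1 -163. ] cost 5.7e-03 maxstep 1.9
[0.6 0.2 0.2] [  10.2   31.6  112.9  165.5    8.3 -163. ] cost 8.5e-03 maxstep 0.6
```

```bash
cat > p2.py <<'E'
from path import *
s=read_state();G0=s['tcp_rot']
import io,contextlib
for tau in(-.2,-.15,-.1,.1,.15,.2):
    G=G0@R.from_euler('z',tau).as_matrix();seat=np.array([.613,.2356,.175])-G[:,2]*.004;hov=seat-G[:,2]*.1+[0,0,.008]
    x=G[:,0];print('tau',tau,'tube az %.1f el %.1f'%(np.degrees(np.arctan2(x[1],x[0])),np.degrees(np.arcsin(x[2]))))
    b=io.StringIO()
    with contextlib.redirect_stdout(b): run([s['position'],[.4466,.03,.397],[.52,.03,.30],[.58,.03,.22],[.56,.13,.23],hov,seat],G,s['joint_positions'],15)
    print('\n'.join(b.getvalue().split('\n')[-4:]))
E
python3 p2.py
```

```text
tau -0.2 tube az 104.9 el -8.6
[0.56, 0.13, 0.23] [  -1.1   21.6  122.4  145.2   10.3 -163. ] cost 2.3e-04 maxstep 2.6
[0.5 0.2 0.3] [  11.8   18.6  117.9  154.6    0.  -162.9] cost 5.8e-03 maxstep 1.0
[0.6 0.2 0.2] [  10.1   31.1  111.8  153.9    5.2 -163. ] cost 1.2e-02 maxstep 0.9

tau -0.15 tube az 102.8 el -6.6
[0.56, 0.13, 0.23] [  -0.9   21.7  122.6  148.2   10.5 -163. ] cost 9.2e-05 maxstep 3.0
[0.5 0.2 0.3] [  11.8   18.6  117.9  157.6    0.  -163. ] cost 5.8e-03 maxstep 1.0
[0.6 0.2 0.2] [  10.1   31.2  112.1  156.7    6.  -163. ] cost 1.1e-02 maxstep 0.9

tau -0.1 tube az 100.8 el -4.6
[0.56, 0.13, 0.23] [  -0.7   21.8  122.7  151.2   10.7 -163. ] cost 1.4e-05 maxstep 3.2
[0.5 0.2 0.3] [  11.8   18.6  117.9  160.5    0.  -163. ] cost 5.8e-03 maxstep 1.0
[0.6 0.2 0.2] [  10.1   31.3  112.4  159.6    6.7 -163. ] cost 1.0e-02 maxstep 1.0

tau 0.1 tube az 92.7 el 3.6
[0.56, 0.13, 0.23] [  -0.6   21.8  122.7  153.1   10.9 -153.3] cost 1.7e-23 maxstep 3.5
[0.5 0.2 0.3] [  11.6   18.9  118.7  171.9    2.1 -163. ] cost 5.4e-03 maxstep 4.0
[0.6 0.2 0.2] [  10.5   31.8  113.4  171.5    9.7 -163. ] cost 6.6e-03 maxstep 1.0

tau 0.15 tube az 90.7 el 5.6
[0.56, 0.13, 0.23] [  -0.6   21.8  122.7  153.1   10.9 -150.5] cost 2.1e-24 maxstep 3.5
[0.5 0.2 0.3] [  11.7   18.9  118.9  174.8    2.6 -163. ] cost 5.2e-03 maxstep 4.6
[0.6 0.2 0.2] [  10.8   32.   113.6  174.5   10.3 -163. ] cost 5.6e-03 maxstep 1.0

tau 0.2 tube az 88.7 el 7.6
[0.56, 0.13, 0.23] [  -0.6   21.8  122.7  153.1   10.9 -147.6] cost 6.2e-25 maxstep 3.5
[0.5 0.2 0.3] [  11.7   19.   119.1  177.7    3.2 -163. ] cost 5.0e-03 maxstep 4.6
[0.6 0.2 0.2] [  11.    32.1  113.8  177.6   10.9 -163. ] cost 4.6e-03 maxstep 1.0
```

```bash
cat > p3.py <<'E'
from path import *
for lean in(42,44,46,48,50):
    for az in(9,10,11,12,13,14):
        G=tgt(lean,az);r=[]
        for P in (np.array([.613,.2356,.175])-G[:,2]*.004,np.array([.613,.2356,.183])-G[:,2]*.104):
            best=min((ik(np.array([10,31,113,a,8,-b]),P,G) for a,b in((150,150),(110,110),(90,90))),key=lambda t:t[1]);r.append(best)
        if r[0][1]<1e-4:print(lean,az,*[np.r_[q[[0,3,4,5]],c*1e6] for q,c in r])
E
python3 p3.py
```

```text
42 13 [  10.5  161.1    5.5 -163.     2.7] [ 10.1  29.7   3.9 -31.8   0. ]
42 14 [  10.1  153.5    5.9 -156.6    0. ] [  9.4  42.2   4.6 -45.5   0. ]
44 14 [   9.8  159.8    9.3 -163.    38.5] [   9.3  106.6    3.4 -110.     0. ]
```

The flipped wrist branch runs into the joint 6 limit. On the present branch about 39.5° of lean is reachable, which leaves the body roughly 1.5 mm clear of the hood edge. Moving to the hover and watching how the lean settles.

>>> send_rows(
  plan=[
    [255,0.006,-0.003,0.008,0],
    [255,0.006,-0.003,0.008,0],
    [255,0.006,-0.003,0.008,0],
    [255,0.006,-0.003,0.008,0],
    [255,0.006,-0.003,0.008,0],
    [255,0.006,-0.003,0.006,0],
    [255,0.003,0,0,0],
    [255,0,0,0,0],
  ],
)

```text
time_s: 23.52
position: [0.5312, 0.2139, 0.2737]
tcp_rot: [[-0.118, 0.706, 0.698], [0.993, 0.092, 0.075], [-0.012, 0.702, -0.712]]
force: [0.5, -0.1, -5.9]
opening: 0.284
grasp_force: 30.0
```

```bash
cat > hov.py <<'E'
from h import *
import sys
np.set_printoptions(precision=4,suppress=True)
s=read_state();G=s['tcp_rot'];z=G[:,2];seat=np.array([.613,.2356,.175]);X=np.array([.9905,.1374,0]);Y=np.array([-.1374,.9905,0])
ax=s['position']+.004*z;d=ax-seat
l=np.arccos(-z[2]);print('t',s['time_s'],'q',s['joint_positions'],'lean %.2f az %.2f'%(np.degrees(l),np.degrees(np.arctan2(z[1],z[0]))),'tube el %.2f az %.2f'%(np.degrees(np.arcsin(G[2,0])),np.degrees(np.arctan2(G[1,0],G[0,0]))))
print('axis in seat frame x,y,z',d@X,d@Y,d[2],'force',s['force'],'open',s['opening'],s['grasp_force'])
# body upper face vs hood front-bottom edge
for yy in(-.04,.04):
    e=seat+X*.018+Y*(d@Y+yy)+[0,0,.13];t=(e-s['position'])@G;print('hood edge in tool frame',t,'gap',t[1]-.095)
for b in(0,.03,.06,.1):
    P=seat-z*(.004+b);print('back',b,'shift',G.T@(P-s['position']))
E
python3 hov.py
```

```text
t 23.5167 q [ 13.3898  16.3962 118.4449 -81.3221   5.1677  85.524 ] lean 44.61 az 6.11 tube el -0.68 az 96.79
axis in seat frame x,y,z -0.08119333767137124 -0.010367304143972899 0.0958347398715147 force [ 0.4838 -0.0556 -5.8584] open 0.28384200280257216 29.995791614055634
hood edge in tool frame [-0.0385  0.0948  0.0502] gap -0.00016619112077947973
hood edge in tool frame [0.0415 0.0944 0.0484] gap -0.000603440463521801
back 0 shift [ 0.0131 -0.0095  0.125 ]
back 0.03 shift [ 0.0131 -0.0095  0.095 ]
back 0.06 shift [ 0.0131 -0.0095  0.065 ]
back 0.1 shift [ 0.0131 -0.0095  0.025 ]
```

>>> send_rows(
  plan=[
    [255,0.005,-0.004,0.006,0],
    [255,0.005,-0.004,0.006,0],
    [255,0.003,-0.0015,0.006,0],
    [255,0,0,0.007,0],
    [255,0,0,0.01,0],
    [255,0,0,0.01,0],
    [255,0,0,0,0],
  ],
)

```text
time_s: 24.1
position: [0.5603, 0.2304, 0.2475]
tcp_rot: [[-0.114, 0.723, 0.682], [0.993, 0.092, 0.069], [-0.013, 0.685, -0.728]]
force: [-0.1, -0.2, -6.7]
opening: 0.29
grasp_force: 30.0
```

```bash
python3 hov.py
```

```text
t 24.1 q [ 14.7907  21.4229 114.8093 -81.9447   6.225   87.4295] lean 43.25 az 5.78 tube el -0.73 az 96.55
axis in seat frame x,y,z -0.05017516193744258 0.001969157216599104 0.06956710007270855 force [-0.0797 -0.2304 -6.6516] open 0.2899006776284625 29.995771944522858
hood edge in tool frame [-0.0391  0.0914  0.0077] gap -0.0035989937201233585
hood edge in tool frame [0.0408 0.0907 0.0056] gap -0.004277088087551381
back 0 shift [ 0.0001 -0.0111  0.0851]
back 0.03 shift [ 0.0001 -0.0111  0.0551]
back 0.06 shift [ 0.0001 -0.0111  0.0251]
back 0.1 shift [ 0.0001 -0.0111 -0.0149]
```

>>> send_rows(
  plan=[
    [255,0,-0.006,0,0],
    [255,0,-0.006,0,0],
    [255,0,-0.001,0.008,0],
    [255,0,-0.001,0.008,0],
    [255,0,-0.001,0.008,0],
    [255,0,0,0,0],
  ],
)

```text
time_s: 24.6
position: [0.5691, 0.2331, 0.2314]
tcp_rot: [[-0.114, 0.736, 0.667], [0.993, 0.093, 0.067], [-0.013, 0.671, -0.742]]
force: [-0.1, -0.7, -6.3]
opening: 0.289
grasp_force: 30.0
```

```bash
python3 hov.py
```

```text
t 24.6 q [ 14.7802  23.5952 113.7738 -81.948    6.137   87.5369] lean 42.13 az 5.70 tube el -0.75 az 96.53
axis in seat frame x,y,z -0.04111603298456846 0.0034003824340070586 0.05344695467097188 force [-0.1033 -0.7102 -6.2616] open 0.28852542280645066 29.99577820301056
hood edge in tool frame [-0.0396  0.0955 -0.0121] gap 0.0005407096570463898
hood edge in tool frame [ 0.0404  0.0948 -0.0142] gap -0.0001642635700195294
back 0 shift [-0.0017 -0.0053  0.0673]
back 0.03 shift [-0.0017 -0.0053  0.0373]
back 0.06 shift [-0.0017 -0.0053  0.0073]
back 0.1 shift [-0.0017 -0.0053 -0.0327]
```

At the joint 4 limit the lean would drop to about 38.5° at the seat, which leaves almost no gap to the hood. I'll raise the lean azimuth to about 13° with another push at the reach limit, so the wrist can pass on the other side. First I simulate the solver's best-effort behaviour and check it against the earlier pushes.

```bash
cat > sim.py <<'E'
from path import *
hi[:]=[176.69,126.21,139.97,262,151.66,163.58];lo[:]=[-176.69,-43.24,12.49,-82,0,-163.58]
def solve(q,P,G,w):
    o=least_squares(lambda q:np.r_[(fk(q,p)[0]-P)*w,(fk(q,p)[1]@M-G).ravel()],np.clip(q,lo+1e-3,hi-1e-3),bounds=(lo,hi),x_scale=50,max_nfev=40);return o.x
def rows(q,plan,w):
    for dx,dy,dz,t in plan:
        P,W=fk(q,p);G=W@M
        T=P+G@[dx,dy,dz];Gt=G@R.from_euler('z',t).as_matrix()
        q2=solve(q,T,Gt,w);m=abs(q2-q).max()/10.
        if m>1:q2=q+(q2-q)/m
        q=q2
    return q
def rep(q):
    P,W=fk(q,p);G=W@M;z=G[:,2];print('pos',P.round(3),'q',q,'lean %.1f az %.1f'%(np.degrees(np.arccos(-z[2])),np.degrees(np.arctan2(z[1],z[0]))),'tube el %.1f az %.1f'%(np.degrees(np.arcsin(G[2,0])),np.degrees(np.arctan2(G[1,0],G[0,0]))))
if __name__=='__main__':
    for w in(3,10,30):
        q=np.array([-5.0498,32.8211,49.3241,4.2156,85.9998,-11.3736])
        q=rows(q,[(-.002,.038,0,0)]*4+[(-.002,.038,-.005,0)]*6,w);print(w);rep(q)
        q=rows(q,[(0,.038,-.008,0)]*10,w);rep(q)
    print('obs .9652 .0689 .4543 lean 21.7 az 10.2 / .9924 .0799 .554 36.1 7.7')
E
python3 sim.py
```

```text
3
pos [1.  0.1 0.5] q [-4.1 49.9 12.5  5.8 92.4 -8.8] lean 25.8 az 9.2 tube el 1.3 az 96.5
pos [1.  0.1 0.6] q [-4.  44.1 12.5  8.  78.1 -8.2] lean 45.9 az 6.9 tube el 0.8 az 96.1
10
pos [1.1 0.1 0.6] q [-4.3 48.5 12.5  8.9 68.6 -9.3] lean 51.2 az 6.4 tube el 0.6 az 95.9
pos [1.  0.1 0.9] q [ -4.8  39.1  12.5  16.8  34.8 -12.9] lean 94.7 az 4.7 tube el 0.2 az 94.7
30
pos [1.1 0.1 0.6] q [-4.2 48.7 12.5 10.1 60.4 -9.8] lean 59.2 az 6.0 tube el 0.5 az 95.7
pos [1.  0.1 1. ] q [ -4.7  40.   12.5  25.1  20.1 -20.6] lean 108.9 az 4.2 tube el 0.2 az 94.3
obs .9652 .0689 .4543 lean 21.7 az 10.2 / .9924 .0799 .554 36.1 7.7
```

```bash
cat > s2.py <<'E'
from sim import *
W_=2.3
def goto(q,t,n):
    for i in range(n):
        P,W=fk(q,p);q=rows(q,[tuple((W@M).T@((np.array(t)-P)/(n-i)))+(0,)],W_)
    return q
def push(q,d,n,t=0):
    d=np.array(d)
    for i in range(n):
        P,W=fk(q,p);q=rows(q,[tuple((W@M).T@d)+(t,)],W_)
    return q
if __name__=='__main__':
    q=read_state()['joint_positions'].copy()
    q=np.array([14.7802,23.5952,113.7738,-81.948,6.137,87.5369])
    q=goto(q,[.47,.21,.33],8);rep(q)
    q0=goto(q,[.50,.2,.55],10);rep(q0)
    for az in(40,60,80):
        c=np.array([np.cos(np.radians(az)),np.sin(np.radians(az)),0])
        print('az',az);q=goto(q0,.75*c+[0,0,.55],20);rep(q)
        for k in range(3):
            q=push(q,.038*c+[0,0,.004],5);rep(q)
E
python3 s2.py
```

```text
pos [0.5 0.2 0.3] q [ 15.3   5.4 118.6 -24.6  15.7  29.9] lean 42.1 az 5.7 tube el -0.8 az 96.5
pos [0.5 0.2 0.6] q [12.4 -5.9 92.8 -5.8 51.3  7.4] lean 42.1 az 5.7 tube el -0.8 az 96.5
az 40
pos [0.6 0.5 0.6] q [ 39.9  18.4  64.6 -25.2  62.6  37.9] lean 42.1 az 5.7 tube el -0.8 az 96.5
pos [0.7 0.6 0.6] q [ 39.9  39.5  26.  -22.7  78.6  30.4] lean 42.1 az 5.7 tube el -0.8 az 96.5
pos [0.8 0.7 0.5] q [ 39.   49.5  12.5 -21.4  76.9  28.1] lean 46.0 az 9.4 tube el 1.1 az 98.3
pos [0.8 0.7 0.5] q [ 37.8  53.8  12.5 -20.4  66.2  28.5] lean 51.4 az 13.7 tube el 3.4 az 101.0
az 60
pos [0.4 0.7 0.6] q [ 64.3  24.1  55.9 -35.9  77.5  58.3] lean 42.1 az 5.7 tube el -0.8 az 96.5
pos [0.5 0.8 0.6] q [ 63.2  46.6  12.5 -34.6  93.8  45.4] lean 42.4 az 6.1 tube el -0.6 az 96.7
pos [0.5 0.9 0.5] q [ 61.5  50.9  12.5 -33.2  83.1  46.5] lean 46.4 az 12.9 tube el 2.9 az 100.1
pos [0.6 0.9 0.5] q [ 59.8  54.8  12.5 -32.1  72.7  47.2] lean 50.8 az 19.0 tube el 6.3 az 103.9
az 80
pos [0.1 0.7 0.6] q [ 86.3  31.3  43.9 -41.6  94.8  72. ] lean 42.1 az 5.7 tube el -0.8 az 96.5
pos [0.2 0.9 0.5] q [ 84.7  48.3  12.5 -42.7 102.3  61.1] lean 43.1 az 8.6 tube el 0.7 az 97.9
pos [0.2 0.9 0.5] q [ 82.8  52.1  12.5 -41.2  92.2  62.5] lean 45.9 az 16.4 tube el 4.7 az 101.8
pos [0.2 1.  0.5] q [ 81.1  55.5  12.5 -40.1  82.2  63.5] lean 49.3 az 23.9 tube el 8.8 az 106.3
```

```bash
cat > s3.py <<'E'
from s2 import *
q=np.array([14.7802,23.5952,113.7738,-81.948,6.137,87.5369])
q=goto(q,[.47,.21,.33],8);q=goto(q,[.50,.2,.55],10)
c=np.array([.5,.866,0]);q=goto(q,.75*c+[0,0,.55],16)
for n in(8,10):
    q1=push(q,.038*c+[0,0,.004],n)
    for tau in(0,.08):
        qq=rows(q1,[(0,0,0,tau)],W_);print('n',n,'tau',tau);rep(qq)
        qq=goto(qq,[.45,.1,.55],30);qq=goto(qq,[.45,.03,.40],10);rep(qq)
        qq=goto(qq,[.58,.03,.24],14);rep(qq)
        G=fk(qq,p)[1]@M;sp=np.array([.613,.2356,.175])-.004*G[:,2]
        h=sp-.08*G[:,2]+[0,0,.006]
        qq=goto(qq,h,20);rep(qq)
        G=fk(qq,p)[1]@M;qq=goto(qq,np.array([.613,.2356,.175])-.004*G[:,2],20);rep(qq)
E
python3 s3.py
```

```text
n 8 tau 0
pos [0.5 0.8 0.5] q [ 62.1  49.3  12.5 -33.7  87.4  46.1] lean 44.7 az 10.2 tube el 1.5 az 98.7
pos [0.5 0.  0.4] q [-28.1 -10.1 121.   43.   39.7 -62.8] lean 44.7 az 10.2 tube el 1.5 az 98.7
pos [0.6 0.  0.2] q [ -18.    20.6  120.9   97.3   19.6 -116.5] lean 44.7 az 10.2 tube el 1.5 az 98.7
pos [0.6 0.2 0.2] q [  10.6   21.3  117.8  166.     3.6 -163.6] lean 44.4 az 11.8 tube el 2.4 az 99.4
pos [0.6 0.2 0.2] q [  10.2   31.7  113.3  165.7    9.3 -163.6] lean 44.0 az 13.5 tube el 3.2 az 100.1
n 8 tau 0.08
pos [0.5 0.8 0.5] q [ 62.1  49.3  12.5 -33.7  87.4  50.7] lean 44.7 az 10.2 tube el 4.7 az 95.4
pos [0.5 0.  0.4] q [-28.1 -10.1 121.   43.   39.7 -58.2] lean 44.7 az 10.2 tube el 4.7 az 95.4
pos [0.6 0.  0.2] q [ -18.    20.6  120.9   97.3   19.6 -111.9] lean 44.7 az 10.2 tube el 4.7 az 95.4
pos [0.6 0.2 0.2] q [  10.7   21.4  118.   170.7    4.  -163.6] lean 44.5 az 11.6 tube el 5.5 az 96.0
pos [0.6 0.2 0.2] q [  10.5   31.9  113.5  170.5    9.8 -163.6] lean 44.4 az 12.8 tube el 6.1 az 96.6
n 10 tau 0
pos [0.5 0.9 0.5] q [ 61.5  50.9  12.5 -33.2  83.1  46.5] lean 46.4 a
[... 245 characters left out ...]
 q [  10.    22.1  119.8  165.5    8.5 -163.6] lean 46.4 az 13.0 tube el 3.0 az 100.1
pos [0.6 0.2 0.2] q [   9.7   32.3  114.7  165.2   13.4 -163.6] lean 46.1 az 14.4 tube el 3.8 az 100.8
n 10 tau 0.08
pos [0.5 0.9 0.5] q [ 61.5  50.9  12.5 -33.2  83.1  51.1] lean 46.4 az 12.9 tube el 6.2 az 96.9
pos [0.5 0.  0.4] q [-31.  -10.  122.   48.5  42.1 -64.9] lean 46.4 az 12.9 tube el 6.2 az 96.9
pos [0.6 0.  0.2] q [ -19.8   21.2  121.7  100.3   23.4 -116.5] lean 46.4 az 12.9 tube el 6.2 az 96.9
pos [0.6 0.2 0.2] q [  10.1   22.2  119.8  166.7    8.6 -160.1] lean 46.4 az 12.9 tube el 6.2 az 96.9
pos [0.6 0.2 0.2] q [  10.2   32.5  114.8  170.1   13.7 -163.6] lean 46.3 az 13.4 tube el 6.5 az 97.1
```

>>> send_rows(
  plan=[
    [255,-0.0016,-0.0011,-0.0176,0],
    [255,-0.0016,-0.0011,-0.0176,0],
    [255,-0.0016,-0.0011,-0.0176,0],
    [255,-0.0016,-0.0011,-0.0176,0],
    [255,-0.0016,-0.0011,-0.0176,0],
    [255,-0.0016,-0.0011,-0.0176,0],
    [255,-0.0016,-0.0011,-0.0176,0],
    [255,-0.0016,-0.0011,-0.0176,0],
    [255,-0.0016,0.0184,-0.0205,0],
    [255,-0.0016,0.0184,-0.0205,0],
    [255,-0.0016,0.0184,-0.0205,0],
    [255,-0.0016,0.0184,-0.0205,0],
    [255,-0.0016,0.0184,-0.0205,0],
    [255,-0.0016,0.0184,-0.0205,0],
    [255,-0.0016,0.0184,-0.0205,0],
    [255,-0.0016,0.0184,-0.0205,0],
  ],
)

```text
time_s: 25.93
position: [0.4674, 0.1996, 0.5506]
tcp_rot: [[-0.114, 0.74, 0.663], [0.993, 0.094, 0.066], [-0.014, 0.666, -0.745]]
force: [0.6, -0.3, -6.8]
opening: 0.291
grasp_force: 30.0
```

```bash
python3 hov.py|head -2; python3 to.py .375 .65 .55
```

```text
t 25.9333 q [13.5858 -8.7817 94.918  -6.6524 52.518   8.8097] lean 41.81 az 5.66 tube el -0.78 az 96.54
axis in seat frame x,y,z -0.14654213067969782 -0.015777121098495744 0.37262079974362455 force [ 0.5933 -0.2619 -6.815 ] open 0.29134462104532294 29.995760321617126
tool shift [ 0.458  -0.0264 -0.0312] rows 11.026337642199113
```

>>> send_rows(
  plan=[
    [255,0.0327,-0.0019,-0.0022,0],
    [255,0.0327,-0.0019,-0.0022,0],
    [255,0.0327,-0.0019,-0.0022,0],
    [255,0.0327,-0.0019,-0.0022,0],
    [255,0.0327,-0.0019,-0.0022,0],
    [255,0.0327,-0.0019,-0.0022,0],
    [255,0.0327,-0.0019,-0.0022,0],
    [255,0.0327,-0.0019,-0.0022,0],
    [255,0.0327,-0.0019,-0.0022,0],
    [255,0.0327,-0.0019,-0.0022,0],
    [255,0.0327,-0.0019,-0.0022,0],
    [255,0.0327,-0.0019,-0.0022,0],
    [255,0.0327,-0.0019,-0.0022,0],
    [255,0.0327,-0.0019,-0.0022,0],
  ],
)

```text
time_s: 27.1
position: [0.3754, 0.6516, 0.5476]
tcp_rot: [[-0.114, 0.739, 0.664], [0.993, 0.095, 0.065], [-0.015, 0.667, -0.745]]
force: [0.7, 1.1, -6.4]
opening: 0.29
grasp_force: 30.0
```

>>> send_rows(
  plan=[
    [255,0.0305,0.0199,0.0118,0],
    [255,0.0305,0.0199,0.0118,0],
    [255,0.0305,0.0199,0.0118,0],
    [255,0.0305,0.0199,0.0118,0],
    [255,0.0305,0.0199,0.0118,0],
    [255,0.0305,0.0199,0.0118,0],
    [255,0.0305,0.0199,0.0118,0],
    [255,0.0305,0.0199,0.0118,0],
  ],
)

```text
time_s: 27.77
position: [0.4986, 0.836, 0.5302]
tcp_rot: [[-0.154, 0.708, 0.689], [0.988, 0.094, 0.124], [0.023, 0.699, -0.714]]
force: [-0.6, -0.3, -5.8]
opening: 0.291
grasp_force: 29.7
```

```bash
python3 st.py;python3 hov.py|head -2
```

```text
time_s 27.7667
joint_positions [ 62.1012  49.4281  12.7679 -33.4584  87.2107  46.0451]
position [0.4986 0.836  0.5302]
tcp_rot [[-0.1541  0.7085  0.6887]
 [ 0.9878  0.0944  0.1239]
 [ 0.0228  0.6994 -0.7144]]
force [-0.6151 -0.309  -5.8362]
moment [-0.2561  1.1301  0.0377]
opening 0.2905654009231503
grasp_force 29.69459295272827
lean 44.40645974215115 lean az 10.197925300671713 tool x az/el 98.86663936509224 1.3036432323675682
t 27.7667 q [ 62.1012  49.4281  12.7679 -33.4584  87.2107  46.0451] lean 44.41 az 10.20 tube el 1.30 az 98.87
axis in seat frame x,y,z -0.02798015912142095 0.6105415807380785 0.3523412174112534 force [-0.6151 -0.309  -5.8362] open 0.2905654009231503 29.69459295272827
```

>>> send_rows(
  plan=[
    [255,0.0305,0.0199,0.0118,0],
    [255,0.0305,0.0199,0.0118,0],
    [255,0,0,0,0],
  ],
)

```text
time_s: 28.02
position: [0.5151, 0.8538, 0.5159]
tcp_rot: [[-0.179, 0.689, 0.702], [0.983, 0.09, 0.161], [0.048, 0.719, -0.693]]
force: [-0.2, -0.4, -8.3]
opening: 0.292
grasp_force: 29.7
```

```bash
python3 hov.py|head -1;python3 to.py .45 .1 .55
python3 - <<'E'
from h import *
G=read_state()['tcp_rot']
np.set_printoptions(precision=4,suppress=True)
print(G.T@[0,-.07,-.15],G.T@[.13,0,-.16])
E
```

```text
t 28.0167 q [ 61.5809  50.7943  12.7938 -33.0118  83.2074  46.4152] lean 46.12 az 12.94 tube el 2.74 az 100.30
tool shift [-0.7275 -0.0883 -0.1911] rows 18.161978079841422
[-0.076  -0.1142  0.0927] [-0.0309 -0.0255  0.2022]
```

>>> send_rows(
  plan=[
    [255,-0.0364,-0.0044,-0.0096,0],
    [255,-0.0364,-0.0044,-0.0096,0],
    [255,-0.0364,-0.0044,-0.0096,0],
    [255,-0.0364,-0.0044,-0.0096,0],
    [255,-0.0364,-0.0044,-0.0096,0],
    [255,-0.0364,-0.0044,-0.0096,0],
    [255,-0.0364,-0.0044,-0.0096,0],
    [255,-0.0364,-0.0044,-0.0096,0],
    [255,-0.0364,-0.0044,-0.0096,0],
    [255,-0.0364,-0.0044,-0.0096,0],
    [255,-0.0364,-0.0044,-0.0096,0],
    [255,-0.0364,-0.0044,-0.0096,0],
    [255,-0.0364,-0.0044,-0.0096,0],
    [255,-0.0364,-0.0044,-0.0096,0],
    [255,-0.0364,-0.0044,-0.0096,0],
    [255,-0.0364,-0.0044,-0.0096,0],
    [255,-0.0364,-0.0044,-0.0096,0],
    [255,-0.0364,-0.0044,-0.0096,0],
    [255,-0.0364,-0.0044,-0.0096,0],
    [255,-0.0364,-0.0044,-0.0096,0],
  ],
)

```text
time_s: 29.68
position: [0.4475, 0.1083, 0.5523]
tcp_rot: [[-0.183, 0.684, 0.706], [0.982, 0.089, 0.168], [0.052, 0.724, -0.688]]
force: [1.0, -1.2, -7.2]
opening: 0.29
grasp_force: 29.7
```

>>> send_rows(
  plan=[
    [255,-0.0127,-0.019,0.0155,0],
    [255,-0.0127,-0.019,0.0155,0],
    [255,-0.0127,-0.019,0.0155,0],
    [255,-0.0127,-0.019,0.0155,0],
    [255,-0.0127,-0.019,0.0155,0],
    [255,-0.0127,-0.019,0.0155,0],
    [255,0,0,0,0],
  ],
)

```text
time_s: 30.27
position: [0.4487, 0.0396, 0.3964]
tcp_rot: [[-0.179, 0.691, 0.7], [0.982, 0.085, 0.168], [0.057, 0.718, -0.694]]
force: [-2.2, 0.3, -7.2]
opening: 0.289
grasp_force: 29.7
```

```bash
python3 hov.py|head -1;python3 to.py .58 .03 .24
```

```text
t 30.2667 q [-29.1352  -9.8313 122.2586  47.9738  41.     -67.9793] lean 46.06 az 13.46 tube el 3.24 az 100.33
tool shift [-0.0418 -0.0223  0.1989] rows 4.9027582206588285
```

>>> send_rows(
  plan=[
    [255,-0.0026,-0.0014,0.0124,0],
    [255,-0.0026,-0.0014,0.0124,0],
    [255,-0.0026,-0.0014,0.0124,0],
    [255,-0.0026,-0.0014,0.0124,0],
    [255,-0.0026,-0.0014,0.0124,0],
    [255,-0.0026,-0.0014,0.0124,0],
    [255,-0.0026,-0.0014,0.0124,0],
    [255,-0.0026,-0.0014,0.0124,0],
    [255,-0.0026,-0.0014,0.0124,0],
    [255,-0.0026,-0.0014,0.0124,0],
    [255,-0.0026,-0.0014,0.0124,0],
    [255,-0.0026,-0.0014,0.0124,0],
    [255,-0.0026,-0.0014,0.0124,0],
    [255,-0.0026,-0.0014,0.0124,0],
    [255,-0.0026,-0.0014,0.0124,0],
    [255,-0.0026,-0.0014,0.0124,0],
    [255,0,0,0,0],
  ],
)

```text
time_s: 31.68
position: [0.5874, 0.0298, 0.2477]
tcp_rot: [[-0.18, 0.682, 0.709], [0.982, 0.086, 0.166], [0.052, 0.727, -0.685]]
force: [0.5, 0.3, -6.2]
opening: 0.294
grasp_force: 29.7
```

```bash
python3 hov.py
```

```text
t 31.6833 q [ -19.7247   20.7204  120.4774   96.8361   23.4847 -117.259 ] lean 46.76 az 13.17 tube el 2.98 az 100.37
axis in seat frame x,y,z -0.050738263528672584 -0.2000300615250695 0.07000890085151615 force [ 0.5127  0.3209 -6.1781] open 0.2939245590430424 29.70669060945511
hood edge in tool frame [-0.0397  0.0911  0.0101] gap -0.003860854434338229
hood edge in tool frame [0.0401 0.0905 0.0154] gap -0.004512848664476793
back 0 shift [ 0.1938 -0.0176  0.0982]
back 0.03 shift [ 0.1938 -0.0176  0.0682]
back 0.06 shift [ 0.1938 -0.0176  0.0382]
back 0.1 shift [ 0.1938 -0.0176 -0.0018]
```

>>> send_rows(
  plan=[
    [255,0.0097,-0.0007,0.0007,0],
    [255,0.0097,-0.0007,0.0007,0],
    [255,0.0097,-0.0007,0.0007,0],
    [255,0.0097,-0.0007,0.0007,0],
    [255,0.0097,-0.0007,0.0007,0],
    [255,0.0097,-0.0007,0.0007,0],
    [255,0.0097,-0.0007,0.0007,0],
    [255,0.0097,-0.0007,0.0007,0],
    [255,0.0097,-0.0007,0.0007,0],
    [255,0.0097,-0.0007,0.0007,0],
    [255,0.0097,-0.0007,0.0007,0],
    [255,0.0097,-0.0007,0.0007,0],
    [255,0.0097,-0.0007,0.0007,0],
    [255,0.0097,-0.0007,0.0007,0],
    [255,0.0097,-0.0007,0.0007,0],
    [255,0.0097,-0.0007,0.0007,0],
    [255,0.0097,-0.0007,0.0007,0],
    [255,0.0097,-0.0007,0.0007,0],
    [255,0.0097,-0.0007,0.0007,0],
    [255,0,0,0,0],
  ],
)

```text
time_s: 33.35
position: [0.5521, 0.2145, 0.2404]
tcp_rot: [[-0.181, 0.681, 0.709], [0.982, 0.085, 0.169], [0.055, 0.727, -0.684]]
force: [-0.2, -0.3, -6.3]
opening: 0.286
grasp_force: 29.7
```

```bash
python3 hov.py
python3 - <<'E'
from h import *
ims=[]
for n in('scene','side'):
    im,d=capture(n);np.save(n+'4.npy',cloud(d,calibration(n)));cv2.imwrite(f'pics/{n}4.png',im)
    b=(260,70,420,230) if n=='scene' else (170,50,330,210)
    ims.append(cv2.resize(im[b[1]:b[3],b[0]:b[2]],(400,400),interpolation=2))
cv2.imwrite('pics/c4.png',np.hstack(ims))
E
```

```text
t 33.35 q [   8.6879   21.8142  120.6968  159.3171    9.8498 -158.4989] lean 46.81 az 13.44 tube el 3.17 az 100.46
axis in seat frame x,y,z -0.060342270212534084 -0.012283611632889572 0.06264492422753587 force [-0.229  -0.3464 -6.3031] open 0.2863105097964158 29.7046959400177
hood edge in tool frame [-0.0397  0.1031  0.0119] gap 0.008140783633951626
hood edge in tool frame [0.0401 0.1024 0.0176] gap 0.007368360410573677
back 0 shift [ 0.0061 -0.0042  0.0875]
back 0.03 shift [ 0.0061 -0.0042  0.0575]
back 0.06 shift [ 0.0061 -0.0042  0.0275]
back 0.1 shift [ 0.0061 -0.0042 -0.0125]
```

View pics/c4.png

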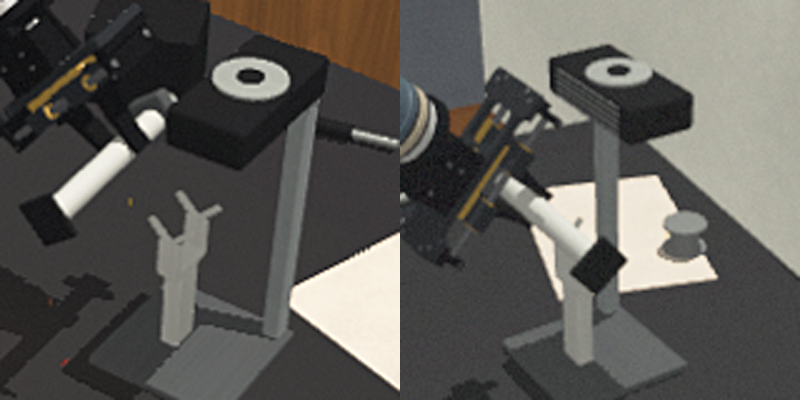

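The c4 crop shows the probe in front of the forks: foot at (45,215), the forks' tips at about (185,210), and the hood clear of the gripper body. Next I check where the tube axis sits in the tool frame before going in.

Run:
```python
from h import *
from scipy.optimize import least_squares
np.set_printoptions(precision=4,suppress=True)
s=read_state();G=s['tcp_rot'];o=s['position']
for n in('scene','side'):
    P=np.load(n+'4.npy').reshape(-1,3);im=cv2.imread(f'pics/{n}4.png').reshape(-1,3)
    q=(P-o)@G;k=(q[:,0]<-.03)&(q[:,0]>-.12)&(abs(q[:,1])<.022)&(abs(q[:,2])<.03)&(im.min(1)>110)
    a=q[k]
    f=lambda v:np.hypot(a[:,1]-v[0]-v[2]*a[:,0],a[:,2]-v[1]-v[3]*a[:,0])-.013
    r=least_squares(f,[0,.004,0,0],loss='soft_l1',f_scale=.002);v=r.x
    u=G@np.array([1,v[2],v[3]]);u/=np.linalg.norm(u)
    print(n,k.sum(),'axis at x=0: y,z',v[:2],'slopes',v[2:],'el %.2f az %.2f'%(np.degrees(np.arcsin(u[2])),np.degrees(np.arctan2(u[1],u[0]))),'min x',np.percentile(a[:,0],[1,99]))
```

```text
scene 312 axis at x=0: y,z [-0.0008  0.002 ] slopes [0.0328 0.0392] el 2.98 az 97.47 min x [-0.1168 -0.0309]
side 253 axis at x=0: y,z [0.0018 0.0023] slopes [0.0319 0.0364] el 3.05 az 97.62 min x [-0.1139 -0.031 ]
```

>>> send_rows(
  plan=[
    [255,0.0008,0.0004,0.0063,0],
    [255,0.0008,0.0004,0.0063,0],
    [255,0.0008,0.0004,0.0063,0],
    [255,0.0008,0.0004,0.0063,0],
    [255,0.0008,0.0004,0.0063,0],
    [255,0.0008,0.0004,0.0063,0],
    [255,0.0008,0.0004,0.0063,0],
    [255,0.0008,0.0004,0.0063,0],
    [255,0,0,0,0],
  ],
)

```text
time_s: 34.2
position: [0.5905, 0.2264, 0.2067]
tcp_rot: [[-0.182, 0.684, 0.706], [0.982, 0.084, 0.171], [0.058, 0.724, -0.687]]
force: [-0.5, 0.3, -6.2]
opening: 0.29
grasp_force: 29.7
```

```bash
python3 hov.py
```

```text
t 34.2 q [   9.433    28.0618  116.8395  164.9092   11.8153 -163.5215] lean 46.59 az 13.64 tube el 3.33 az 100.49
axis in seat frame x,y,z -0.02062054234688849 -0.0057513036562773165 0.02896698336318146 force [-0.5106  0.2904 -6.1967] open 0.29013492811907504 29.70171958208084
hood edge in tool frame [-0.0358  0.1002 -0.0404] gap 0.00523742804459619
hood edge in tool frame [ 0.044   0.0994 -0.0346] gap 0.004354688270446452
back 0 shift [ 0.0031 -0.0068  0.0352]
back 0.03 shift [ 0.0031 -0.0068  0.0052]
back 0.06 shift [ 0.0031 -0.0068 -0.0248]
back 0.1 shift [ 0.0031 -0.0068 -0.0648]
```

>>> send_rows(
  plan=[
    [255,0.0006,-0.0002,0.005,0],
    [255,0.0006,-0.0002,0.005,0],
    [255,0.0006,-0.0002,0.005,0],
    [255,0.0006,-0.0002,0.005,0],
    [255,0.0006,-0.0002,0.005,0],
    [255,0.0006,-0.0002,0.004,0],
    [255,0,0,0,0],
  ],
)

```text
time_s: 34.78
position: [0.61, 0.2329, 0.1876]
tcp_rot: [[-0.185, 0.687, 0.703], [0.981, 0.083, 0.177], [0.063, 0.722, -0.689]]
force: [0.2, 0.1, -6.2]
opening: 0.291
grasp_force: 29.7
```

```bash
python3 hov.py
```

```text
t 34.7833 q [   9.6275   31.2621  114.7188  165.0446   12.7799 -163.5202] lean 46.47 az 14.14 tube el 3.62 az 100.70
axis in seat frame x,y,z -0.0004498787455564761 -0.0019105273492092158 0.00982713650511044 force [ 0.1661  0.071  -6.2034] open 0.2905726146179428 29.70162570476532
hood edge in tool frame [-0.0332  0.1    -0.0686] gap 0.0050274286347866265
hood edge in tool frame [ 0.0466  0.0991 -0.0623] gap 0.004078454103664059
back 0 shift [ 0.0013 -0.0068  0.0072]
back 0.03 shift [ 0.0013 -0.0068 -0.0228]
back 0.06 shift [ 0.0013 -0.0068 -0.0528]
back 0.1 shift [ 0.0013 -0.0068 -0.0928]
```

>>> send_rows(
  plan=[
    [255,0.0004,-0.0011,0.001,0],
    [255,0.0004,-0.0011,0.001,0],
    [255,0.0004,-0.0011,0.001,0],
    [255,0.0004,-0.0011,0.001,0],
    [255,0,0,0,0],
    [255,0,0,0,0],
  ],
)

```text
time_s: 35.28
position: [0.6093, 0.2338, 0.1829]
tcp_rot: [[-0.187, 0.688, 0.702], [0.98, 0.083, 0.18], [0.066, 0.721, -0.689]]
force: [-0.4, 0.2, -5.8]
opening: 0.292
grasp_force: 29.7
```

```bash
python3 hov.py|head -3
```

```text
t 35.2833 q [   9.6368   31.803   114.9087  165.0371   13.4645 -163.5222] lean 46.41 az 14.40 tube el 3.76 az 100.81
axis in seat frame x,y,z -0.001013481293672859 -0.0009263420747601785 0.005151840844694527 force [-0.4457  0.1575 -5.7877] open 0.2915217147773731 29.70144510269165
hood edge in tool frame [-0.0326  0.1037 -0.0717] gap 0.008712085234403671
```

>>> send_rows(
  plan=[
    [255,0.0002,-0.0011,0.001,0],
    [255,0.0002,-0.0011,0.001,0],
    [255,0,0,0,0],
    [255,0,0,0,0],
  ],
)

```text
time_s: 35.62
position: [0.6097, 0.234, 0.1804]
tcp_rot: [[-0.188, 0.688, 0.701], [0.98, 0.083, 0.181], [0.067, 0.721, -0.689]]
force: [-0.1, 0.1, -5.5]
opening: 0.292
grasp_force: 29.7
```

```bash
python3 hov.py|head -3
```

```text
t 35.6167 q [   9.5997   32.1302  114.9467  165.0051   13.8512 -163.5211] lean 46.42 az 14.50 tube el 3.83 az 100.86
axis in seat frame x,y,z -0.0005697262970639997 -0.0007905800888713277 0.0026710515232827303 force [-0.0834  0.1441 -5.4598] open 0.29199343222531954 29.685994684696198
hood edge in tool frame [-0.0323  0.1052 -0.0737] gap 0.010213530777030896
```

>>> send_rows(
  plan=[
    [255,0,-0.0008,0.0007,0],
    [255,0,-0.0008,0.0007,0],
    [255,0,0,0,0],
    [255,0,0,0,0],
  ],
)

```text
time_s: 35.95
position: [0.6104, 0.2339, 0.1791]
tcp_rot: [[-0.188, 0.687, 0.702], [0.98, 0.082, 0.182], [0.067, 0.722, -0.688]]
force: [1.8, -0.7, -4.4]
opening: 0.288
grasp_force: 29.7
```

```bash
python3 hov.py|sed -n 2p
```

```text
axis in seat frame x,y,z 0.00010067760689081393 -0.000953447994550356 0.0013635243471370184 force [ 1.7566 -0.6582 -4.4425] open 0.2884910233356433 29.66588169336319
```

>>> send_rows(
  plan=[
    [255,0,-0.0008,0.0007,0],
    [255,0,-0.0008,0.0007,0],
    [255,0,0,0,0],
    [255,0,0,0,0],
  ],
)

```text
time_s: 36.28
position: [0.6111, 0.2339, 0.1777]
tcp_rot: [[-0.189, 0.686, 0.703], [0.98, 0.082, 0.184], [0.068, 0.723, -0.687]]
force: [4.0, -2.2, -0.8]
opening: 0.294
grasp_force: 29.6
```

```bash
python3 hov.py|sed -n 2p; python3 m.py|head -1
python3 - <<'E'
from h import *
ims=[]
for n in('scene','side'):
    im,d=capture(n)
    b=(290,100,410,220) if n=='scene' else (180,70,300,190)
    ims.append(cv2.resize(im[b[1]:b[3],b[0]:b[2]],(400,400),interpolation=2))
cv2.imwrite('pics/c5.png',np.hstack(ims))
E
```

```text
axis in seat frame x,y,z 0.0007332713451482687 -0.0010783325106979206 -3.6641039784734986e-05 force [ 3.9838 -2.2172 -0.7584] open 0.2939158267165113 29.637158811092377
[-0.562  -0.1359 -0.2892] [0.0355 0.0813 0.025 ] [ 4.7757 -1.8407  0.2277] 37.0833
```

View pics/c5.png

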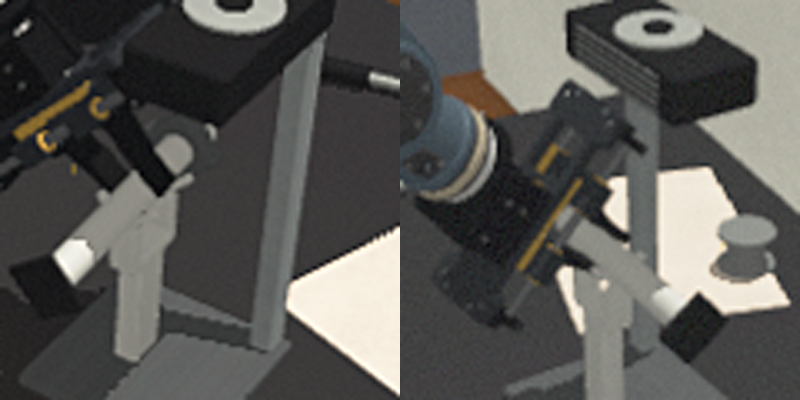

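The c5 crop shows the tube lying in both forks, with the gripper between them and clear of the hood. The saddle is carrying the weight (Fz ≈ 0), so I release part-way.

>>> send_rows(
  plan=[
    [105,0,0,0,0],
    [105,0,0,0,0],
    [105,0,0,0,0],
    [105,0,0,0,0],
    [105,0,0,0,0],
    [105,0,0,0,0],
    [105,0,0,0,0],
    [105,0,0,0,0],
  ],
)

```text
time_s: 37.85
position: [0.6094, 0.2338, 0.1763]
tcp_rot: [[-0.189, 0.689, 0.7], [0.98, 0.083, 0.183], [0.068, 0.72, -0.69]]
force: [-0.9, -0.3, -0.2]
opening: 0.593
grasp_force: 0.0
```

```bash
cat > tube.py <<'E'
from h import *
from scipy.optimize import least_squares
np.set_printoptions(precision=4,suppress=True)
seat=np.array([.613,.2356,.175]);X=np.array([.9905,.1374,0]);Y=np.array([-.1374,.9905,0]);B=np.c_[X,Y,[0,0,1]]
print(read_state()['time_s'],read_state()['force'],read_state()['opening'])
for n in('scene','side'):
    im,d=capture(n);P=cloud(d,calibration(n)).reshape(-1,3);q=(P-seat)@B
    k=(abs(q[:,0])<.025)&(q[:,1]<-.035)&(q[:,1]>-.12)&(abs(q[:,2])<.04)&(im.reshape(-1,3).min(1)>90);a=q[k]
    f=lambda v:np.hypot(a[:,0]-v[0]-v[2]*a[:,1],a[:,2]-v[1]-v[3]*a[:,1])-.013
    v=least_squares(f,[0,0,0,0],loss='soft_l1',f_scale=.002).x;print(n,k.sum(),'axis x,z',v[:2],'yaw %.2f el %.3f rad'%(np.degrees(v[2]),v[3]))
E
python3 tube.py; python3 hov.py | head -2
```

```text
37.85 [-0.8687 -0.2692 -0.221 ] 0.5929154278891734
scene 285 axis x,z [-0.0011  0.0001] yaw 0.58 el 0.014 rad
side 215 axis x,z [0.0015 0.0007] yaw 0.86 el 0.002 rad
t 37.95 q [   9.5075   32.5974  115.0945  164.9166   14.4121 -163.5208] lean 46.36 az 14.64 tube el 3.90 az 100.91
axis in seat frame x,y,z -0.0008170800614329481 -0.0009975361325607866 -0.0013784046347219692 force [ 0.6737 -0.278  -0.4989] open 0.5899723430493639 0.0
```

Released, with the tube level to about 0.01 rad. Withdrawing straight back.

>>> send_rows(
  plan=[
    [105,0,0,-0.004,0],
    [105,0,0,-0.005,0],
    [105,0,0,-0.006,0],
    [105,0,0,-0.008,0],
    [105,0,0,-0.008,0],
    [105,0,0,-0.008,0],
    [105,0,0,-0.01,0],
    [105,0,0,-0.01,0],
    [105,0,0,-0.01,0],
    [105,0,0,-0.01,0],
    [105,0,0,-0.01,0],
    [105,0,0,-0.01,0],
    [105,0,0,-0.01,0],
    [105,0,0,-0.01,0],
    [105,0,0,0,0],
    [105,0,0,0,0],
    [105,0,0,0,0],
    [105,0,0,0,0],
  ],
)

```text
time_s: 39.45
position: [0.5265, 0.212, 0.2584]
tcp_rot: [[-0.189, 0.689, 0.7], [0.98, 0.083, 0.183], [0.068, 0.721, -0.69]]
force: [-0.1, -0.4, -0.3]
opening: 0.588
grasp_force: 0.0
```

```bash
python3 tube.py; python3 hov.py | head -2
python3 - <<'E'
from h import *
im,d=capture('scene');cv2.imwrite('pics/end.png',im)
E
```

```text
39.45 [-0.0912 -0.3702 -0.3138] 0.5882033077842012
scene 281 axis x,z [-0.0011 -0.    ] yaw 0.66 el 0.014 rad
side 212 axis x,z [0.0015 0.002 ] yaw 0.93 el 0.014 rad
t 39.55 q [   8.2147   17.8368  122.5682  144.5786    8.0302 -143.8901] lean 46.33 az 14.64 tube el 3.90 az 100.91
axis in seat frame x,y,z -0.08608653657987707 -0.011149549383882256 0.08037861185898065 force [-0.5635 -0.3131 -0.1563] open 0.5862623208508835 0.0
```

View pics/end.png

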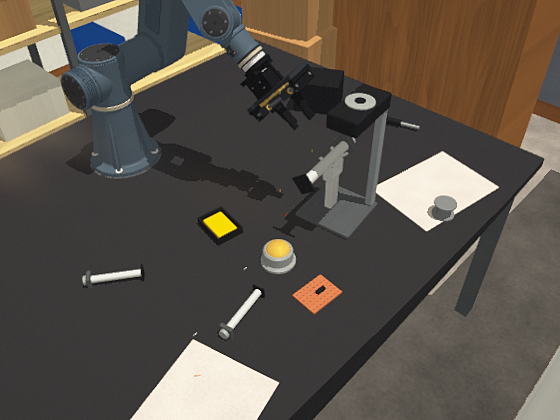

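The last picture shows the probe resting in the forks at (325,168), level, with the gripper clear at (285,95). The tray (220,225), cleaner (278,253) and board (318,293) have not moved.

```bash
python3 -c "
from rig import hand_in
print(hand_in())"
```

```text
the job is handed in; nothing more can be done
None
```

The probe lies level in both forks of the saddle (about 0.014 rad off level by camera), released and with the gripper clear; the bystanders have not moved, and the job was handed in at about 40 s.

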